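# Push the lino block home into the corner stop

## Task

Get the lino printing block ready for printing: push it along the table into the inside corner of the wooden corner stop, until its long side lies flat against the long strip and its end is up against the short strip. Only push it with the fingers - do not pick it up or tip it - and leave the red ink bottle, the varnish jar and the green paint tube where they are.

Things in the scene. Friction and masses are not known exactly. Their poses are not given: they have to be found in the camera images.
- lino_block: Loose plywood block with a teal-blue lino face carved with a leaf: a cuboid 50 mm (its x) by 84 mm (its y) by 24 mm high, about 0.12 kg. Origin: centre of its underside. Starts flat on the table, a few centimetres off both strips, up to 20 degrees askew to them; 2 N or so will slide it.
- corner_stop: L of two dark brown wooden strips with brass screws, fixed to the table, 14 mm high. Origin: inner corner, at table height. Long strip: x 0 to 16 mm, y -130 to 16 mm; a long side of the block goes against its face x = 0. Short strip: y 0 to 16 mm, x -60 to 0 mm; an end of the block goes against its face y = 0. The block starts on the -x, -y side; home, its centre is at x -25, y -42 mm.
- red_ink: Small red ink bottle with a red cap, 35 mm across, 63 mm high, loose, upright. Origin: centre of its underside. Leave alone.
- varnish: Brown varnish jar with a pale cap, 52 mm across, 73 mm high, loose, upright. Origin: centre of its underside. Leave alone.
- green_tube: Aluminium paint tube with a green band and cap, lying, 35 x 130 x 26 mm, long along its y, loose. Origin: centre of its underside. Leave alone.
There are look-alikes about, which are no part of the job. There is more than one size of the lino_block; the one meant has the size given above.

How it is judged:
By the outcome, as a careful person would: the job done as asked, in the order asked, and still so for the second after the job is handed in, with the robot touching nothing.
It also fails if it takes over 51 s, if anything falls off the work surface, if the arm or the gripper's body presses on something with over 40 N, if the wrist force passes 120 N, or if a joint passes its speed limit or range.

## Robot

A 7-joint arm with a two-finger parallel gripper is mounted at the origin on the work surface; the furniture and walls round the work are solid. World frame = base frame: x ahead of the robot, y to its left, z up, the work surface at z = 0. Lengths are in m, angles in rad, forces in N, time in s.
With the tool pointing down it reaches from about 0.375 to 0.925 m from the base axis. Payload 3.1 kg.
Tool frame: the origin (TCP) lies on the centre line of the jaws, within the pads' length; the fingertips stand ahead of it and the grasp point (between the pads) lies 11 mm behind it (bot.tip_extent is the z of the fingertips in the tool frame, in m); z points along the fingers, y is the direction in which the jaws open and shut (so a half turn about z gives the same grasp; the last joint's range is limited). The gripper opens to 85 mm and grips with 20 to 120 N. Pads are 22 mm wide; open, the fingers measure 114 mm over their backs; the gripper's body (76 mm by 85 mm) begins 54 mm behind the grasp point. The pads swing forward as they close: fully open they stand 13 mm farther back than shut.
Start: joints at [1.092, 0.383, 0.044, 1.598, -0.018, 1.161, -0.05], TCP at [0.242, -0.603, 0.211] pointing down, gripper open.
Joint ranges: [-2.61, 2.61], [-0.41, 2.15], [-1.48, 1.57], [0, 2.5], [-1.57, 4.71], [0.05, 1.97], [-2.85, 2.85]. Speed limits (rad/s): [2.79, 2.79, 3.14, 3.14, 3.14, 3.14, 3.14].

## Interface

Orientations are given as [roll, pitch, yaw] about the fixed x, y, z axes, in that order (R = Rz(yaw) Ry(pitch) Rx(roll)).
In Python, from rig import bot, viewer, spotter gives the robot as it stands.
- The arm moves only by the tool jog_arm, never from a script. Its argument "steps" is a list of rows, each a list of 7 numbers: the turn, a rotation vector about the tool's x, y, z in units of 0.08 rad (1.0 is 0.08 rad), then the shift along the tool's x, y, z in units of 1000 mm (1.0 is 1000 mm), then the opening, from 0 (shut) to 1 (fully open). A call has 1 to 20 rows; each row shifts and turns the pose as measured when the row begins, along the tool's axes as they then stand; what a row does not reach is not made up. A row lasts 1/12 s, in which the tool goes at most 41.7 mm and 7.16 degrees, less where a joint would pass 70% of its speed; a pose out of reach is approached as far as the arm can. A call with a number of a shift or a turn outside -1 to 1 is refused whole. A call with a gripper value outside its range is refused whole. The fingers move at their own pace and stop on an object; "squeeze" is the grip in N (left out, the last holds). Time passes only in rows, so rows that do not move let the fingers close. It gives the time, the measured TCP pose, the force and the opening at its end, in the units of the state.
- bot.observe(): the state, without advancing time (a new reading comes with each control period).
- viewer.grab_frame(name): name is "scene" or "top" or "wrist"; returns a dict with "img" (384x512x3 uint8, red, green, blue), "fx", "fy", "cx", "cy" (pixels), "R" (3x3) and "t" (3): a world point X has camera coordinates R X + t; the wrist camera has in their place "hand_eye" (4x4, takes a point from camera to tool coordinates, whose origin is the TCP and whose axes are the flange's). Camera axes: x right, y down, z forward; pixel columns grow to the right and rows downward; lengths in m; the calibration is good to about 2 mm. A picture is of the moment at which its call begins: read the wrist's pose just before it. There is no depth.
- bot.close_job(): hands the job in, once; it reports no verdict.
Trained networks look in a picture, given as the dict that the camera call returned (one of the last four; its "shot" number tells which), for a name from the list of things; names that differ only in an ending like _2 or _b are one class to them, and where a whole thing is asked for, a point or a joint stands for the part that bears it (a point fixed in the world has none). Each returns a list of dicts, best first, with "p" (0 to 1); they miss things now and then, are a little off and sometimes report something else, mostly with a low value. They report only what shows in the picture. A call takes as long as a camera call. They do not tell look-alikes from the thing itself.
- spotter.look_for(target, picture): "xy" ([column, row] as shares, 0 to 1, of the picture: columns of its width, rows of its height, amid what is visible of it).
- spotter.trace(target, picture): "pixels" (384x512 bool, what is visible of it) and "xy" ([column, row] as shares, 0 to 1, of the picture: columns of its width, rows of its height, amid what is visible of it).
- spotter.tip_of(target, picture): "xy" ([column, row] as shares, 0 to 1, of the picture: columns of its width, rows of its height: a listed point, or the origin of a listed thing).
The state is a dict: "clock": time; "joints": joint angles; "qvel": joint speeds; "joint_efforts": joint torques, N m; "eef_pos": TCP position; "tool_rot": TCP orientation; "force": force on the tool from outside, world axes, zero at the start; "wrist_torque": the same for the moment, N m; "gripper_width": finger opening in m.
Only numpy, scipy, OpenCV 4.12 (cv2) and the standard library are available. Lean on these libraries where they do the work, as an engineer would, in place of code of your own. Each camera call takes 0.05 s, during which the arm holds its last target.

## Working session

There is one attempt and no reset: what is moved stays moved. The work goes in short steps, Python scripts to look and compute and a tool call to move; the robot and the scene stay as the last step left them, time stands still between calls to the robot, and variables do not carry over. Pictures are saved under pics/ and viewed, and the job is handed in when it is done.

Besides the shell and the picture viewer there is one more tool, called after "Emit:" as name(argument=value, ...), one argument or row to a line, values as JSON. jog_arm: Moves the arm, as the interface text tells. Its arguments: {"type":"object","properties":{"steps":{"type":"array"},"squeeze":{"type":"number"}},"required":["steps"]}

```bash
mkdir -p pics; python3 - <<'E'
from rig import bot, viewer, spotter
import cv2,pickle
print(bot.observe(), bot.tip_extent)
for n in ["top","scene"]:
    f=viewer.grab_frame(n); cv2.imwrite(f"pics/{n}0.png",f["img"][:,:,::-1]); pickle.dump(f,open(f"{n}0.pkl","wb"))
    print(n,f["fx"],f["fy"],f["cx"],f["cy"],f["R"],f["t"])
    for t in ["lino_block","corner_stop"]:
        for d in spotter.trace(t,f): print(t,d["p"],d["xy"][0]*512,d["xy"][1]*384,d["pixels"].sum())
        for d in spotter.tip_of(t,f): print(" tip",t,d["p"],d["xy"][0]*512,d["xy"][1]*384)
E
```

```text
{'clock': 0.0, 'joints': array([ 1.0922115 ,  0.38384108,  0.04381999,  1.59958383, -0.01788811,
        1.16119731, -0.04990939]), 'qvel': array([ 0.00159092, -0.00012829,  0.00120923, -0.00098799, -0.00036422,
        0.00104844,  0.00062199]), 'joint_efforts': array([ 8.98085250e-05, -4.33462179e+01,  1.02446694e+00, -2.49513423e+01,
        1.05338206e-02,  1.12242336e-02, -1.03444634e-05]), 'eef_pos': array([ 0.24119643, -0.6025152 ,  0.20947852]), 'tool_rot': array([-3.13895939e+00,  1.47529389e-04,  3.80872932e-01]), 'force': array([-0.76748901,  0.25209557,  0.27333785]), 'wrist_torque': array([ 0.02698724, -0.02200182,  0.00881235]), 'gripper_width': 0.08530198808636494} 0.008
top 448.85452914136494 448.85452914136494 256.50984528819356 192.07443868614558 [[-0.02366263 -0.99970341  0.00575881]
 [-0.99789624  0.02327129 -0.06051064]
 [ 0.06035868 -0.00717853 -0.99815094]] [0.13947964 0.41200348 1.34676943]
lino_block 0.75 231.424 193.8048 469
lino_block 0.48 268.1856 216.6912 247
 tip lino_block 0.93 230.4 192.8832
 tip lino_block 0.57 273.92 182.5152
 tip lino_block 0.48 266.8032 216.8064
corner_stop 0.94 189.2864 177.71519999999998 398
 tip corner_stop 0.64 184.1152 183.01440000000002
scene 407.8653005160442 407.8653005160442 250.85039372530673 188.16110658850846 [[-0.79158246 -0.61092674  0.0128735 ]
 [-0.38594892  0.48352162 -0.78565277]
 [ 0.47375167 -0.62687746 -0.61853375]] [0.40192134 0.11474008 0.8706988 ]
lino_block 0.82 285.4912 196.10880000000003 367
lino_block 0.69 226.9184 210.00960000000003 762
lino_block 0.65 252.8256 181.28640000000001 354
 tip lino_block 0.98 283.904 202.7904
 tip lino_block 0.8 250.112 181.5168
 tip lino_block 0.71 226.2016 209.8176
corner_stop 0.64 177.1008 227.904 675
 tip corner_stop 0.96 169.4208 239.50080000000003
```

```bash
python3 - <<'E'
import cv2
a=cv2.imread("pics/top0.png")[130:270,130:330]; cv2.imwrite("pics/top0c.png",cv2.resize(a,None,fx=4,fy=4,interpolation=cv2.INTER_CUBIC))
a=cv2.imread("pics/scene0.png")[130:280,130:330]; cv2.imwrite("pics/scene0c.png",cv2.resize(a,None,fx=4,fy=4,interpolation=cv2.INTER_CUBIC))
E
```

```text
(no output)
```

View pics/top0.png

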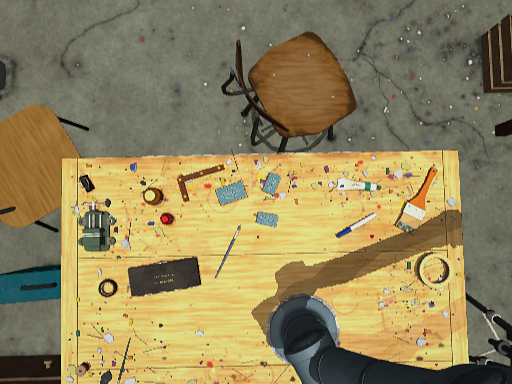

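View pics/top0c.png

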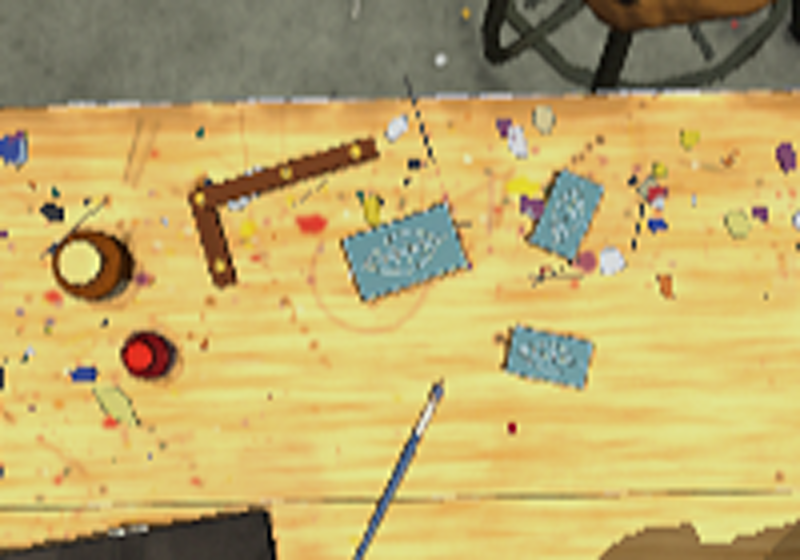

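View pics/scene0c.png

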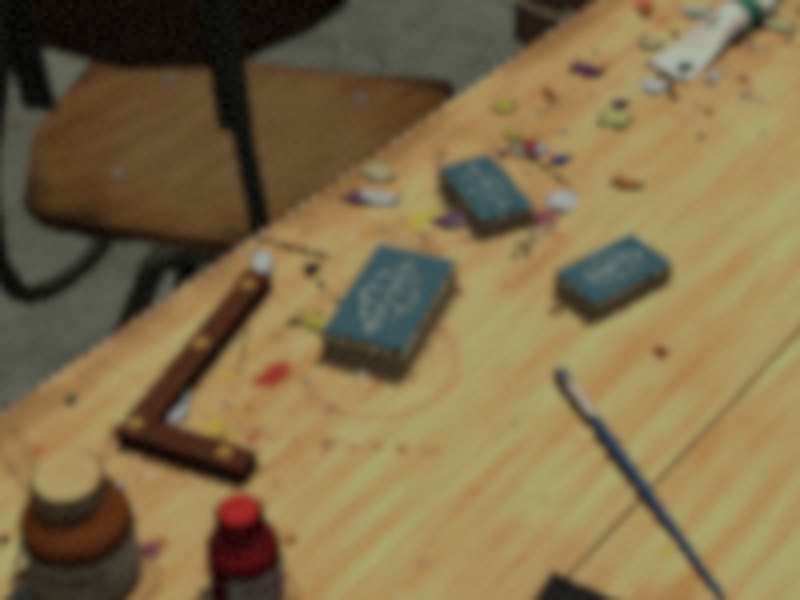

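```bash
cat > h.py <<'E'
import numpy as np,cv2,pickle
from scipy.optimize import minimize
def ray(f,uv,z):
    uv=np.atleast_2d(uv); d=np.c_[(uv[:,0]-f["cx"])/f["fx"],(uv[:,1]-f["cy"])/f["fy"],np.ones(len(uv))]
    D=d@f["R"]; C=-f["R"].T@f["t"]; s=(z-C[2])/D[:,2]; return C+D*s[:,None]
def proj(f,X):
    c=np.atleast_2d(X)@f["R"].T+f["t"]; return np.c_[f["fx"]*c[:,0]/c[:,2]+f["cx"],f["fy"]*c[:,1]/c[:,2]+f["cy"]]
def box(x0,x1,y0,y1,h): return np.array([[x,y,z] for x in(x0,x1) for y in(y0,y1) for z in(0,h)])
BLK=[box(-.025,.025,-.042,.042,.024)]
STP=[box(0,.016,-.13,.016,.014),box(-.06,0.001,0,.016,.014)]
S=8
def render(f,parts,p,roi):
    x0,y0,w,h=roi; m=np.zeros((h*S,w*S),np.uint8); c,s=np.cos(p[2]),np.sin(p[2]); R=np.array([[c,-s,0],[s,c,0],[0,0,1]])
    for b in parts:
        uv=proj(f,b@R.T+[p[0],p[1],0]); q=((uv-[x0,y0]+.5)*S).astype(np.float32)
        cv2.fillConvexPoly(m,np.round(cv2.convexHull(q)[:,0]).astype(np.int32),255)
    return cv2.resize(m,(w,h),interpolation=cv2.INTER_AREA)/255.
def fit(f,parts,mask,p0,roi):
    x0,y0,w,h=roi; M=mask[y0:y0+h,x0:x0+w].astype(float)
    # p in mm, mm, 10mrad
    g=lambda q: np.abs(render(f,parts,[q[0]/1e3,q[1]/1e3,q[2]/1e2],roi)-M).sum()
    q0=np.array([p0[0]*1e3,p0[1]*1e3,p0[2]*1e2]); best=None
    for st in(8,4,2):
        r=minimize(g,q0,method="Nelder-Mead",options=dict(initial_simplex=np.vstack([q0]+[q0+st*e for e in np.eye(3)]),xatol=.02,fatol=.02)); q0=r.x
    return np.array([q0[0]/1e3,q0[1]/1e3,q0[2]/1e2]),r.fun,M.sum()
E
python3 - <<'E'
from h import *
from rig import viewer,spotter,bot
for n in("top","scene"):
    f=viewer.grab_frame(n)
    c=np.array([[342,240],[447,203],[471,266],[365,300]])/4+[130,130]
    if n=="top":
        W=ray(f,c,.024); print("blk corners",W.round(4),W.mean(0)); print("sides",np.linalg.norm(np.diff(W,axis=0),axis=1))
        bc=W.mean(0)[:2]; th=np.arctan2(*( (W[0]-W[1])[:2]*[-1,1])[[0,1]]) if 0 else None
        d=(W[0]-W[1]); byaw=np.arctan2(-d[0],d[1])
        V=ray(f,np.array([[192,193],[374,148],[226,283]])/4+130,.014); print("stop outer, long end, short end",V.round(4))
        d=V[0]-V[1]; syaw=np.arctan2(-d[0],d[1]); so=ray(f,np.array([[217,207]])/4+130,.014)[0]
        print(byaw,syaw,so)
    for t,parts,p0 in(("lino_block",BLK,[*bc,byaw]),("corner_stop",STP,[so[0],so[1],syaw])):
        uv=proj(f,[[p0[0],p0[1],.01]])[0]
        for d in spotter.trace(t,f):
            if t=="lino_block" and np.hypot(*(np.array(d["xy"])*[512,384]-uv))>15: continue
            ys,xs=np.nonzero(d["pixels"]); roi=(xs.min()-15,ys.min()-15,np.ptp(xs)+30,np.ptp(ys)+30)
            print(n,t,d["p"],fit(f,parts,d["pixels"],p0,roi))
    if n=="top":
        for t,h in(("red_ink",.06),("varnish",.07),("green_tube",.013)):
            for d in spotter.look_for(t,f): print(t,d["p"],ray(f,[np.array(d["xy"])*[512,384]],h)[0].round(3))
E
```

```text
blk corners [[0.4235 0.2527 0.024 ]
 [0.4496 0.1734 0.024 ]
 [0.4018 0.1564 0.024 ]
 [0.3781 0.2363 0.024 ]] [0.41325409 0.20470501 0.024     ]
sides [0.08347535 0.05071193 0.08330778]
stop outer, long end, short end [[0.4625 0.3663 0.014 ]
 [0.4935 0.228  0.014 ]
 [0.3938 0.3416 0.014 ]]
0.3169010126457104 0.22093553405640753 [0.45141944 0.34752939 0.014     ]
top lino_block 0.89 (array([0.41386624, 0.20510968, 0.31898427]), np.float64(43.03137254901961), np.float64(460.0))
top corner_stop 0.95 (array([0.45267908, 0.35227618, 0.27279506]), np.float64(40.521568627450975), np.float64(387.0))
top corner_stop 0.23 (array([0.45141944, 0.34752939, 0.22093553]), np.float64(285.0), np.float64(285.0))
red_ink 0.55 [0.345 0.387 0.06 ]
varnish 0.58 [ 0.429 -0.166  0.07 ]
varnish 0.52 [0.407 0.426 0.07 ]
green_tube 0.56 [ 0.429 -0.171  0.013]
scene lino_block 0.55 (array([0.41751796, 0.20641514, 0.31339301]), np.float64(59.82352941176471), np.float64(756.0))
scene corner_stop 0.61 (array([0.45545986, 0.35062341, 0.27914196]), np.float64(142.12941176470588), np.float64(661.0))
```

Emit:
jog_arm(
  steps=[
    [0, 0, 0.66, 0.03, -0.028, 0, 0.4],
    [0, 0, 0.66, 0.03, -0.028, 0, 0.4],
    [0, 0, 0, 0.03, -0.028, 0, 0.4],
    [0, 0, 0, 0.03, -0.028, 0, 0.4],
    [0, 0, 0, 0.03, -0.028, 0, 0.4],
    [0, 0, 0, 0.03, -0.028, 0, 0.4],
    [0, 0, 0, 0.03, -0.028, 0, 0.4],
    [0, 0, 0, 0.03, -0.028, 0, 0.4],
    [0, 0, 0, 0.03, -0.028, 0, 0.4],
    [0, 0, 0, 0.03, -0.028, 0, 0.4],
    [0, 0, 0, 0.03, -0.028, 0, 0.4],
    [0, 0, 0, 0, -0.04, 0, 0.4],
    [0, 0, 0, 0, -0.04, 0, 0.4],
    [0, 0, 0, 0, -0.04, 0, 0.4],
    [0, 0, 0, 0, -0.04, 0, 0.4],
  ],
)

```text
clock: 2.2
eef_pos: [0.4395, -0.0583, 0.2084]
tool_rot: [3.127, -0.005, 0.246]
force: [1.2, 0.6, 0.3]
gripper_width: 0.0337
```

```bash
cat >> h.py <<'E'
SP=[.4535,.3515,.275]
def st(sp=None):
    from rig import bot
    sp=sp or SP
    o=bot.observe(); r=o["eef_pos"][:2]-sp[:2]; c,s=np.cos(sp[2]),np.sin(sp[2])
    print("t %.2f stop xy %.4f %.4f z %.4f"%(o["clock"],c*r[0]+s*r[1],-s*r[0]+c*r[1],o["eef_pos"][2]),"rot",o["tool_rot"].round(3),"F",o["force"].round(1),"w",round(o["gripper_width"],4),"tip",bot.tip_extent,"J",o["joints"].round(2))
    return o
E
python3 -c "
from h import *
st()"
```

```text
t 2.20 stop xy -0.1248 -0.3906 z 0.2084 rot [ 3.127 -0.005  0.246] F [1.2 0.6 0.3] w 0.0337 tip 0.008 J [ 0.4  -0.   -0.37  2.06  0.01  1.07 -1.3 ]
```

Emit:
jog_arm(
  steps=[
    [0.1, 0, -0.36, 0, -0.035, 0, 0.4],
    [0, 0, 0, 0, -0.035, 0, 0.4],
    [0, 0, 0, 0, -0.035, 0, 0.4],
    [0, 0, 0, 0, -0.035, 0, 0.4],
    [0, 0, 0, 0, -0.035, 0, 0.4],
    [0, 0, 0, 0, -0.03, 0, 0.4],
    [0, 0, 0, 0, -0.02, 0, 0.4],
    [0, 0, 0, 0, 0, 0, 0.4],
    [0, 0, 0, 0, 0, 0, 0.4],
  ],
)

```text
clock: 2.95
eef_pos: [0.3719, 0.1795, 0.2101]
tool_rot: [3.133, -0.016, 0.296]
force: [0.4, -0.2, -0.7]
gripper_width: 0.0339
```

```bash
cat > look.py <<'E'
from h import *
from rig import viewer,spotter
import sys
o=st(); f=viewer.grab_frame("wrist"); n=sys.argv[1]
from scipy.spatial.transform import Rotation as Ro
T=np.eye(4); T[:3,:3]=Ro.from_euler("xyz",o["tool_rot"]).as_matrix(); T[:3,3]=o["eef_pos"]
C=T@f["hand_eye"]; f["R"]=C[:3,:3].T; f["t"]=-C[:3,:3].T@C[:3,3]
cv2.imwrite(f"pics/{n}.png",f["img"][:,:,::-1]); pickle.dump(f,open(n+".pkl","wb"))
print("cam",C[:3,3].round(3))
m={}
for t in("lino_block","corner_stop"):
    for d in spotter.trace(t,f): print(t,d["p"],np.array(d["xy"])*[512,384],d["pixels"].sum()); m.setdefault(t,[]).append(d["pixels"])
pickle.dump(m,open(n+"m.pkl","wb"))
E
python3 look.py w1
```

```text
t 2.95 stop xy -0.1253 -0.1434 z 0.2101 rot [ 3.133 -0.016  0.296] F [ 0.4 -0.2 -0.7] w 0.0339 tip 0.008 J [ 0.15 -0.07 -0.67  2.11 -0.04  1.07 -1.78]
cam [0.431 0.198 0.375]
lino_block 0.68 [354.9184 133.5168] 1969
lino_block 0.64 [305.1008 217.9968] 1535
lino_block 0.58 [242.3808 123.9936] 3525
corner_stop 0.59 [147.2     49.1136] 3607
corner_stop 0.2 [510.208  194.9952] 255
```

View pics/w1.png

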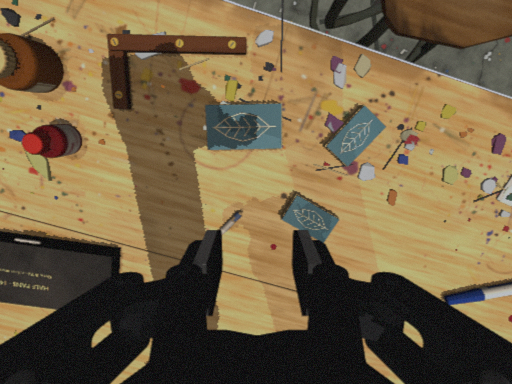

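```bash
cat > fit.py <<'E'
from h import *
import sys
n=sys.argv[1]; f=pickle.load(open(n+".pkl","rb")); m=pickle.load(open(n+"m.pkl","rb"))
def rel(p,s):
    r=p[:2]-s[:2]; c,k=np.cos(s[2]),np.sin(s[2]); return np.round([1e3*(c*r[0]+k*r[1]),1e3*(-k*r[0]+c*r[1]),np.degrees(p[2]-s[2])],1)
b0=[float(v) for v in sys.argv[2:5]]
def roi(M): ys,xs=np.nonzero(M); return (xs.min()-25,ys.min()-25,np.ptp(xs)+50,np.ptp(ys)+50)
s=None
if "corner_stop" in m:
    M=m["corner_stop"][0]; r=roi(M); x,y=max(r[0],0),max(r[1],0); r=(x,y,r[2]+r[0]-x,r[3]+r[1]-y)
    s,e,a=fit(f,STP,M,SP,r); print("stop",s,e,a)
B=m["lino_block"]
for M in B:
    w=ray(f,[np.argwhere(M)[:,::-1].mean(0)],.02)[0]
    if np.hypot(*(w[:2]-b0[:2]))>.05: print("other",w.round(3), rel(np.array([w[0],w[1],0]),SP)); continue
    r=roi(M); x,y=max(r[0],0),max(r[1],0); r=(x,y,r[2]+r[0]-x,r[3]+r[1]-y)
    b,e,a=fit(f,BLK,M,b0,r); print("blk",b,e,a, "rel fixed",rel(b,SP),"rel this", rel(b,s) if s is not None else "")
im=f["img"][:,:,::-1].copy()
for P,p in((BLK,b),(STP,s)):
    if p is None: continue
    c,k=np.cos(p[2]),np.sin(p[2]); R=np.array([[c,-k,0],[k,c,0],[0,0,1]])
    for bx in P: 
        q=proj(f,bx@R.T+[p[0],p[1],0])[[1,3,7,5]]; cv2.polylines(im,[np.round(q*16).astype(int)],True,(0,0,255),1,cv2.LINE_AA,4)
cv2.imwrite(f"pics/{n}_fit.png",cv2.resize(im[0:250,60:400],None,fx=2.2,fy=2.2,interpolation=cv2.INTER_CUBIC))
E
python3 fit.py w1 .414 .205 .318
```

```text
stop [0.45436325 0.34990873 0.27480699] 210.59607843137258 3607.0
other [0.442 0.085 0.02 ] [ -83.1 -253.1  -15.8]
other [0.338 0.101 0.02 ] [-179.4 -209.2  -15.8]
blk [0.41568325 0.20537896 0.31983972] 107.71764705882353 3525.0 rel fixed [ -76.1 -130.4    2.6] rel this [ -76.4 -128.6    2.6]
```

View pics/w1_fit.png

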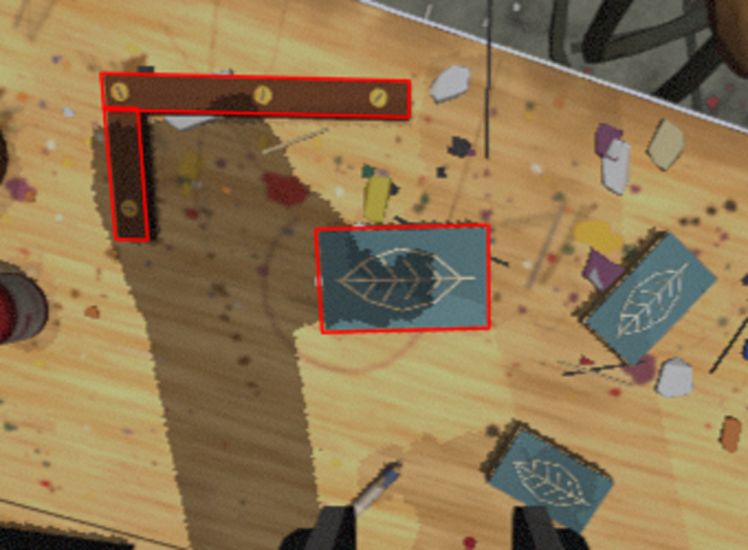

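Emit:
jog_arm(
  steps=[
    [0.1, -0.2, 0.26, -0.003, -0.014, 0, 0.4],
    [0, 0, 0, 0, 0, 0.03, 0.4],
    [0, 0, 0, 0, 0, 0.03, 0.4],
    [0, 0, 0, 0, 0, 0.03, 0.4],
    [0, 0, 0, 0, 0, 0.03, 0.4],
    [0, 0, 0, 0, 0, 0, 0.4],
    [0, 0, 0, 0, 0, 0, 0.4],
  ],
)

```text
clock: 3.68
eef_pos: [0.3749, 0.1799, 0.0878]
tool_rot: [3.138, -0.006, 0.243]
force: [0.1, 0.5, 0.3]
gripper_width: 0.0343
```

```bash
python3 -c "
from h import *
st()"
```

```text
t 3.68 stop xy -0.1222 -0.1438 z 0.0878 rot [ 3.138 -0.006  0.243] F [0.1 0.5 0.3] w 0.0343 tip 0.008 J [ 0.11  0.16 -0.69  2.22  0.15  0.8  -2.  ]
```

Emit:
jog_arm(
  steps=[
    [0, 0, -0.4, -0.006, -0.014, 0, 0.4],
    [0, 0, 0, 0, 0, 0, 0.4],
    [0, 0, 0, 0, 0, 0, 0.4],
  ],
)

```text
clock: 3.93
eef_pos: [0.3679, 0.1911, 0.0905]
tool_rot: [3.137, -0.009, 0.272]
force: [-1.3, -0.1, -0.9]
gripper_width: 0.0341
```

```bash
python3 -c "
from h import *
st()"
```

```text
t 3.93 stop xy -0.1259 -0.1311 z 0.0905 rot [ 3.137 -0.009  0.272] F [-1.3 -0.1 -0.9] w 0.0341 tip 0.008 J [ 0.09  0.15 -0.7   2.22  0.15  0.8  -2.01]
```

Emit:
jog_arm(
  steps=[
    [0, -0.1, 0, -0.002, 0, 0.025, 0.4],
    [0, 0, 0, 0, 0, 0.025, 0.4],
    [0, 0, 0, 0, 0, 0.015, 0.4],
    [0, 0, 0, 0, 0, 0, 0.4],
    [0, 0, 0, 0, 0, 0, 0.4],
  ],
)

```text
clock: 4.35
eef_pos: [0.3772, 0.1943, 0.0328]
tool_rot: [3.136, -0.024, 0.271]
force: [0.5, -0.7, 0.3]
gripper_width: 0.034
```

```bash
python3 -c "
from h import *
st()
from rig import viewer
f=viewer.grab_frame('scene'); cv2.imwrite('pics/s1.png',cv2.resize(f['img'][130:280,130:330,::-1],None,fx=4,fy=4,interpolation=cv2.INTER_CUBIC))
f=viewer.grab_frame('wrist'); cv2.imwrite('pics/w2.png',f['img'][:,:,::-1])"
```

```text
t 4.35 stop xy -0.1161 -0.1305 z 0.0328 rot [ 3.136 -0.024  0.271] F [ 0.5 -0.7  0.3] w 0.034 tip 0.008 J [ 0.03  0.29 -0.65  2.24  0.3   0.67 -2.14]
```

View pics/s1.png

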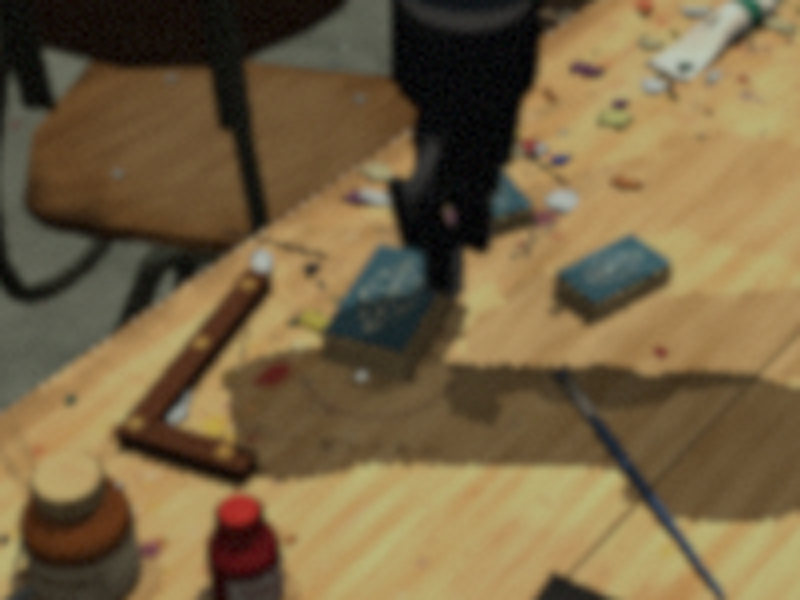

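View pics/w2.png

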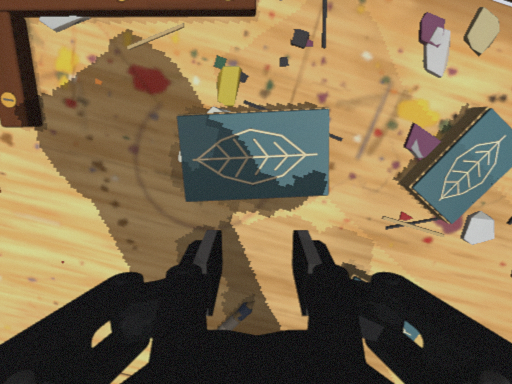

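Emit:
jog_arm(
  steps=[
    [0, -0.2, 0, -0.012, 0, 0, 0.4],
    [0, 0, 0, 0, 0, 0, 0.4],
    [0, 0, 0, -0.002, 0, 0.006, 0.4],
    [0, 0, 0, 0, 0, 0.006, 0.4],
    [0, 0, 0, 0, 0, 0, 0.4],
  ],
)

```text
clock: 4.87
eef_pos: [0.3665, 0.1913, 0.0243]
tool_rot: [3.135, -0.017, 0.27]
force: [-0.4, -1.4, 0.4]
gripper_width: 0.034
```

```bash
python3 -c "
from h import *
st()"
```

```text
t 4.87 stop xy -0.1272 -0.1305 z 0.0243 rot [ 3.135 -0.017  0.27 ] F [-0.4 -1.4  0.4] w 0.034 tip 0.008 J [ 0.02  0.29 -0.65  2.26  0.31  0.65 -2.16]
```

Emit:
jog_arm(
  steps=[
    [0, -0.2, 0, 0, 0, 0.006, 0.4],
    [0, 0, 0, 0, 0, 0.003, 0.4],
    [0, 0, 0, 0, 0, 0, 0.4],
    [0, 0, 0, 0.005, 0, 0, 0.4],
    [0, 0, 0, 0.005, 0, 0, 0.4],
    [0, 0, 0, 0.005, 0, 0, 0.4],
    [0, 0, 0, 0.005, 0, 0, 0.4],
    [0, 0, 0, 0.005, 0, 0, 0.4],
    [0, 0, 0, 0.005, 0, 0, 0.4],
  ],
)

```text
clock: 5.62
eef_pos: [0.3977, 0.1998, 0.0133]
tool_rot: [3.135, 0.003, 0.27]
force: [-0.7, 0.2, -0.9]
gripper_width: 0.0342
```

```bash
python3 -c "
from h import *
st()
from rig import viewer
f=viewer.grab_frame('scene'); cv2.imwrite('pics/s2.png',cv2.resize(f['img'][130:280,130:330,::-1],None,fx=4,fy=4,interpolation=cv2.INTER_CUBIC))
f=viewer.grab_frame('wrist'); cv2.imwrite('pics/w3.png',f['img'][:,:,::-1])"
```

```text
t 5.62 stop xy -0.0949 -0.1308 z 0.0133 rot [3.135e+00 3.000e-03 2.700e-01] F [-0.7  0.2 -0.9] w 0.0342 tip 0.008 J [-0.    0.38 -0.61  2.19  0.35  0.68 -2.17]
```

View pics/s2.png

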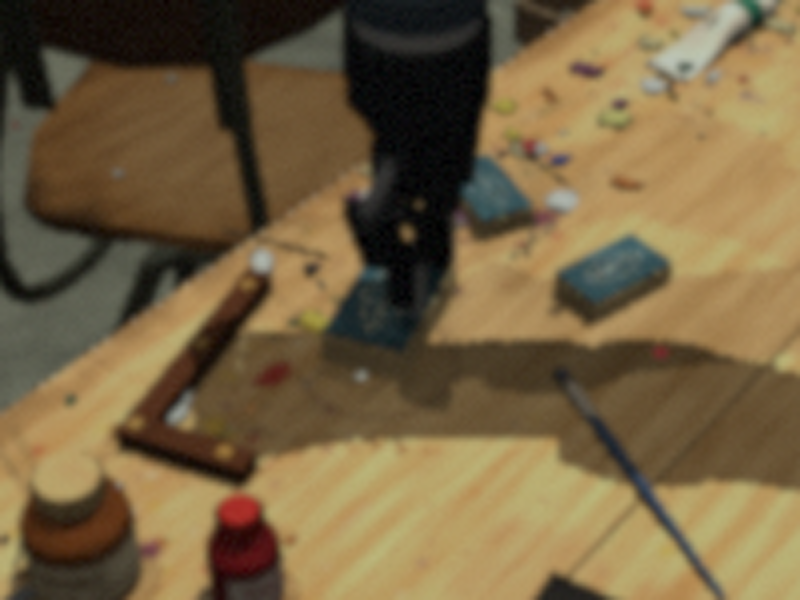

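View pics/w3.png

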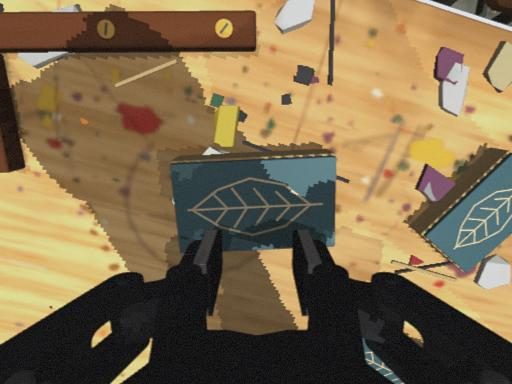

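```bash
python3 -c "
from h import *
from rig import bot,viewer
o=bot.observe(); f=viewer.grab_frame('scene')
c,s=np.cos(.27),np.sin(.27)
for z in (0.005,.013,.024):
  for dy in (.017,.032):
    for dx in(-.011,.011):
      P=o['eef_pos'][:2]+np.array([c,s])*dx+np.array([-s,c])*dy
      print(z,dy,dx,((proj(f,[[P[0],P[1],z]])[0]-130)*4).round())
b=[.4157,.2054,.3198]
k,l=np.cos(b[2]),np.sin(b[2]);R=np.array([[k,-l,0],[l,k,0],[0,0,1]])
print(((proj(f,BLK[0]@R.T+[b[0],b[1],0])-130)*4).round())
f=viewer.grab_frame('top'); cv2.imwrite('pics/t2.png',cv2.resize(f['img'][150:230,170:300,::-1],None,fx=6,fy=6,interpolation=cv2.INTER_CUBIC))
"
```

```text
0.005 0.017 -0.011 [426. 351.]
0.005 0.017 0.011 [391. 340.]
0.005 0.032 -0.011 [415. 367.]
0.005 0.032 0.011 [379. 357.]
0.013 0.017 -0.011 [426. 340.]
0.013 0.017 0.011 [390. 330.]
0.013 0.032 -0.011 [415. 357.]
0.013 0.032 0.011 [379. 346.]
0.024 0.017 -0.011 [426. 325.]
0.024 0.017 0.011 [390. 315.]
0.024 0.032 -0.011 [415. 342.]
0.024 0.032 0.011 [379. 331.]
[[458. 291.]
 [458. 260.]
 [406. 384.]
 [405. 351.]
 [379. 273.]
 [378. 241.]
 [323. 362.]
 [320. 330.]]
```

View pics/t2.png

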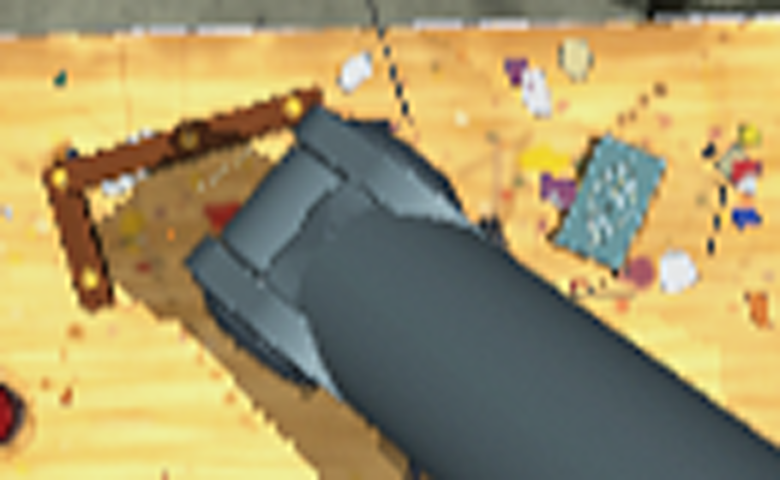

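```bash
python3 - <<'E'
from h import *
from rig import viewer,bot
f=viewer.grab_frame("wrist"); H=f["hand_eye"]; print(H.round(4),f["fx"],f["cx"],f["cy"])
cv2.imwrite('pics/w3c.png',cv2.resize(f['img'][130:290,150:360,::-1],None,fx=3.7,fy=3.7,interpolation=cv2.INTER_CUBIC))
Hi=np.linalg.inv(H)
for x in(-.011,.011):
  for y in(-.017,.017):
    for z in(-.02,-.01,0,.008):
      c=Hi@[x,y,z,1]; print(x,y,z,(f["fx"]*c[0]/c[2]+f["cx"]).round(),(f["fy"]*c[1]/c[2]+f["cy"]).round())
E
sed -i 's/for t in("lino_block","corner_stop")/for t in("lino_block","corner_stop")/' look.py; python3 look.py w3; python3 fit.py w3 .4157 .2054 .3198
```

```text
[[-1.000e-04 -9.662e-01 -2.579e-01  6.460e-02]
 [ 1.000e+00 -5.000e-04  1.300e-03  9.000e-04]
 [-1.400e-03 -2.579e-01  9.662e-01 -1.635e-01]
 [ 0.000e+00  0.000e+00  0.000e+00  1.000e+00]] 314.77681833808543 256.84973836043815 193.39656494591316
-0.011 -0.017 -0.02 221.0 265.0
-0.011 -0.017 -0.01 223.0 256.0
-0.011 -0.017 0 225.0 248.0
-0.011 -0.017 0.008 226.0 242.0
-0.011 0.017 -0.02 289.0 265.0
-0.011 0.017 -0.01 287.0 256.0
-0.011 0.017 0 285.0 248.0
-0.011 0.017 0.008 284.0 242.0
0.011 -0.017 -0.02 219.0 224.0
0.011 -0.017 -0.01 222.0 217.0
0.011 -0.017 0 224.0 211.0
0.011 -0.017 0.008 225.0 207.0
0.011 0.017 -0.02 290.0 224.0
0.011 0.017 -0.01 288.0 217.0
0.011 0.017 0 286.0 211.0
0.011 0.017 0.008 285.0 207.0
t 5.87 stop xy -0.0962 -0.1309 z 0.0130 rot [3.135 0.004 0.27 ] F [-0.4 -0.3  0.1] w 0.0343 tip 0.008 J [-0.    0.38 -0.62  2.19  0.35  0.68 -2.17]
cam [0.459 0.217 0.176]
lino_block 0.96 [253.0816 192.    ] 15453
lino_block 0.88 [472.9856 210.8928] 7680
lino_block 0.88 [380.416  364.1856] 464
corner_stop 0.95 [111.4112  30.1824] 12479
stop [0.45394856 0.35043415 0.27358785] 437.96862745098036 12479.0
blk [0.4156655  0.20542288 0.31441065] 1404.8196078431372 15453.0 rel fixed [ -76.1 -130.3    2.3] rel this [ -76.  -129.3    2.3]
other [0.441 0.094 0.02 ] [ -81.7 -244.4  -15.8]
other [0.337 0.102 0.02 ] [-179.3 -208.3  -15.8]
```

View pics/w3c.png

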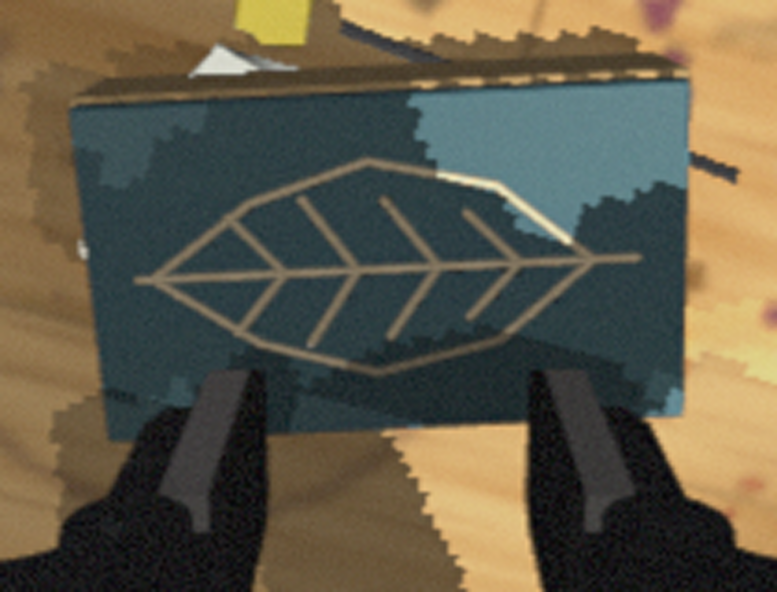

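Emit:
jog_arm(
  steps=[
    [0, 0, 0, -0.015, 0, -0.003, 0.4],
    [0, 0, 0, -0.015, 0, 0, 0.4],
    [0, 0, 0, -0.007, 0, 0, 0.4],
    [0, 0, 0, 0, 0, 0, 0.4],
    [0, 0, 0, 0, 0, 0, 0.4],
  ],
)

```text
clock: 6.43
eef_pos: [0.3594, 0.189, 0.0164]
tool_rot: [3.134, 0.003, 0.271]
force: [-0.0, -1.0, 1.6]
gripper_width: 0.0345
```

```bash
python3 -c "
from h import *
st()
from rig import viewer
f=viewer.grab_frame('wrist'); cv2.imwrite('pics/w4.png',f['img'][:,:,::-1])"
```

```text
t 6.43 stop xy -0.1347 -0.1308 z 0.0164 rot [3.134e+00 3.000e-03 2.710e-01] F [-0.  -1.   1.6] w 0.0345 tip 0.008 J [ 0.01  0.31 -0.65  2.27  0.32  0.65 -2.17]
```

View pics/w4.png

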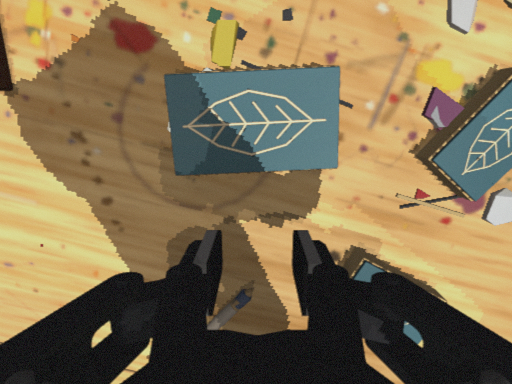

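Emit:
jog_arm(
  steps=[
    [0, 0, 0, 0.002, 0, 0.004, 0.4],
    [0, 0, 0, 0, 0, 0.004, 0.4],
    [0, 0, 0, 0, 0, 0.002, 0.4],
    [0, 0, 0, 0, 0, 0, 0.4],
  ],
)

```text
clock: 6.82
eef_pos: [0.3644, 0.1907, 0.0058]
tool_rot: [3.136, -0.0, 0.269]
force: [-0.2, 0.6, -0.3]
gripper_width: 0.0344
```

Emit:
jog_arm(
  steps=[
    [0, 0, 0, 0, 0, 0.003, 0.4],
    [0, 0, 0, 0, 0, 0.002, 0.4],
    [0, 0, 0, 0, 0, 0, 0.4],
  ],
)

```text
clock: 7.07
eef_pos: [0.3649, 0.191, -0.0002]
tool_rot: [3.136, 0.0, 0.269]
force: [0.1, -0.1, 0.2]
gripper_width: 0.034
```

```bash
python3 -c "
from h import *
st()
from rig import viewer
f=viewer.grab_frame('wrist'); cv2.imwrite('pics/w5.png',f['img'][:,:,::-1])
f=viewer.grab_frame('scene'); cv2.imwrite('pics/s5.png',cv2.resize(f['img'][150:250,180:330,::-1],None,fx=5,fy=5,interpolation=cv2.INTER_CUBIC))"
```

```text
t 7.07 stop xy -0.1289 -0.1304 z -0.0002 rot [3.136 0.    0.269] F [ 0.1 -0.1  0.2] w 0.034 tip 0.008 J [-0.01  0.35 -0.62  2.26  0.36  0.62 -2.2 ]
```

View pics/s5.png

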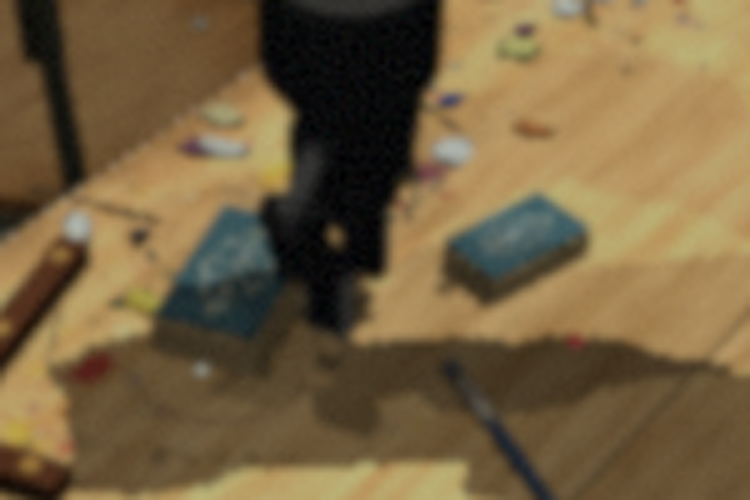

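View pics/w5.png

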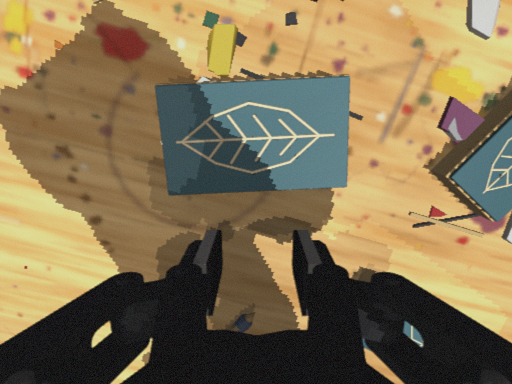

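Emit:
jog_arm(
  steps=[
    [0, 0, 0, 0, 0, 0.003, 0.4],
    [0, 0, 0, 0, 0, 0.002, 0.4],
    [0, 0, 0, 0, 0, 0, 0.4],
  ],
)

```text
clock: 7.42
eef_pos: [0.3653, 0.1911, -0.0051]
tool_rot: [3.136, -0.001, 0.269]
force: [-0.2, -0.0, -0.6]
gripper_width: 0.0346
```

```bash
python3 -c "
from h import *
st()
from rig import viewer
f=viewer.grab_frame('wrist'); cv2.imwrite('pics/w6.png',f['img'][:,:,::-1])"
```

```text
t 7.42 stop xy -0.1285 -0.1304 z -0.0051 rot [ 3.136e+00 -1.000e-03  2.690e-01] F [-0.2 -0.  -0.6] w 0.0346 tip 0.008 J [-0.02  0.36 -0.61  2.27  0.37  0.61 -2.21]
```

View pics/w6.png

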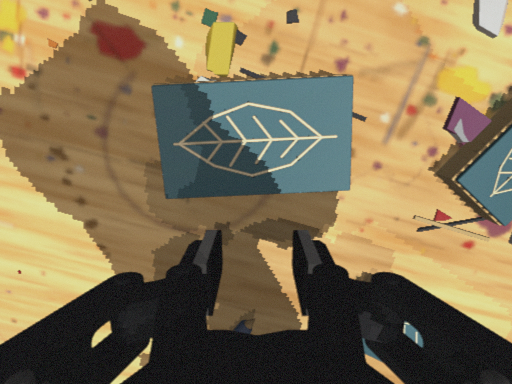

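Emit:
jog_arm(
  steps=[
    [0, 0, 0, 0, 0, 0.003, 0.4],
    [0, 0, 0, 0, 0, 0.003, 0.4],
    [0, 0, 0, 0, 0, 0, 0.4],
  ],
)

```text
clock: 7.72
eef_pos: [0.3655, 0.1912, -0.0113]
tool_rot: [3.136, -0.001, 0.269]
force: [-0.2, 0.7, 0.7]
gripper_width: 0.0345
```

Emit:
jog_arm(
  steps=[
    [0, 0, 0, 0.005, 0, 0, 0.4],
    [0, 0, 0, 0.005, 0, 0, 0.4],
    [0, 0, 0, 0.005, 0, 0, 0.4],
    [0, 0, 0, 0.005, 0, 0, 0.4],
    [0, 0, 0, 0.005, 0, 0, 0.4],
  ],
)

```text
clock: 8.13
eef_pos: [0.3894, 0.1975, -0.012]
tool_rot: [3.135, 0.003, 0.269]
force: [-2.3, -0.0, 1.6]
gripper_width: 0.0341
```

```bash
python3 -c "
from h import *
st()
from rig import viewer
f=viewer.grab_frame('wrist'); cv2.imwrite('pics/w7.png',f['img'][:,:,::-1])"
```

```text
t 8.13 stop xy -0.1035 -0.1308 z -0.0120 rot [3.135e+00 3.000e-03 2.690e-01] F [-2.3 -0.   1.6] w 0.0341 tip 0.008 J [-0.03  0.42 -0.59  2.21  0.4   0.62 -2.21]
```

View pics/w7.png

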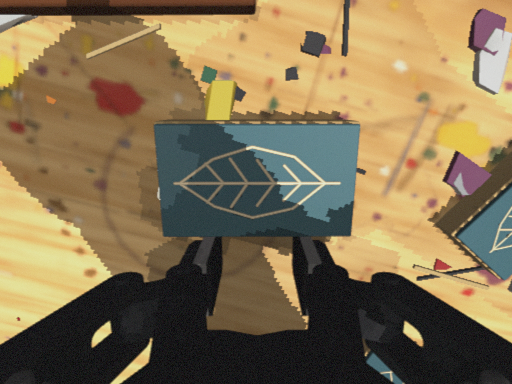

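Emit:
jog_arm(
  steps=[
    [0, 0, 0, 0.005, 0, 0, 0.4],
    [0, 0, 0, 0.005, 0, 0, 0.4],
    [0, 0, 0, 0.005, 0, 0, 0.4],
    [0, 0, 0, 0.005, 0, 0, 0.4],
    [0, 0, 0, 0.005, 0, 0, 0.4],
    [0, 0, 0, 0.005, 0, 0, 0.4],
    [0, 0, 0, 0, 0, 0, 0.4],
  ],
)

```text
clock: 8.77
eef_pos: [0.4218, 0.2061, -0.0123]
tool_rot: [3.135, 0.004, 0.269]
force: [-0.2, -1.5, -0.4]
gripper_width: 0.0342
```

```bash
python3 look.py w8; python3 fit.py w8 .45 .215 .275
```

```text
t 8.77 stop xy -0.0700 -0.1313 z -0.0123 rot [3.135 0.004 0.269] F [-0.2 -1.5 -0.4] w 0.0342 tip 0.008 J [-0.04  0.46 -0.57  2.14  0.42  0.66 -2.2 ]
cam [0.485 0.224 0.151]
lino_block 0.7 [486.5024 276.2112] 6094
lino_block 0.56 [254.3104 176.7936] 23395
corner_stop 0.92 [126.6176  75.4944] 10874
stop [0.45401036 0.34991805 0.27555028] 232.94901960784316 10874.0
other [0.44  0.102 0.02 ] [ -81.3 -236.8  -15.8]
blk [0.45659984 0.21476485 0.27240543] 1066.878431372549 23395.0 rel fixed [-3.410e+01 -1.324e+02 -1.000e-01] rel this [ -34.3 -130.8   -0.2]
```

View pics/w8.png

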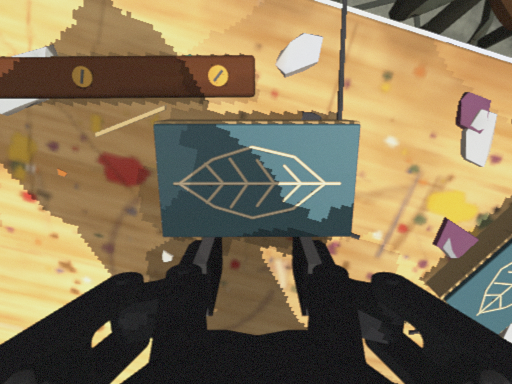

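Emit:
jog_arm(
  steps=[
    [0, 0, 0, -0.015, 0, 0, 0.4],
    [0, 0, 0, 0, 0, -0.03, 0.2],
    [0, 0, 0, 0, 0, -0.03, 0.2],
    [0, 0, 0, 0, 0, -0.03, 0.2],
    [0, 0, -1, 0, 0, -0.03, 0.2],
    [0, 0, -1, 0, 0, 0, 0.2],
    [0, 0, -1, 0, 0, 0, 0.2],
    [0, 0, -1, 0, 0, 0, 0.2],
    [0, 0, -1, 0, 0, 0, 0.2],
    [0, 0, -1, 0, 0, 0, 0.2],
    [0, 0, -1, 0, 0, 0, 0.2],
    [0, 0, -1, 0, 0, 0, 0.2],
    [0, 0, -1, 0, 0, 0, 0.2],
    [0, 0, -1, 0, 0, 0, 0.2],
    [0, 0, -1, 0, 0, 0, 0.2],
    [0, 0, -1, 0, 0, 0, 0.2],
    [0, 0, -1, 0, 0, 0, 0.2],
    [0, 0, -1, 0, 0, 0, 0.2],
    [0, 0, -1, 0, 0, 0, 0.2],
    [0, 0, -1, 0, 0, 0, 0.2],
  ],
)

```text
clock: 10.58
eef_pos: [0.4108, 0.2033, 0.1163]
tool_rot: [3.122, 0.007, 1.617]
force: [-0.4, -0.1, -1.2]
gripper_width: 0.0169
```

```bash
sed -i 's/^SP=.*/SP=[.4540,.3500,.2755]/' h.py; python3 -c "
from h import *
st()"
```

```text
t 10.58 stop xy -0.0815 -0.1294 z 0.1163 rot [3.122 0.007 1.617] F [-0.4 -0.1 -1.2] w 0.0169 tip 0.008 J [ 0.29  0.24 -0.91  2.11  0.26  0.89 -0.73]
```

Emit:
jog_arm(
  steps=[
    [0.2, 0, -1, 0, 0, 0, 0.2],
    [0, 0, -1, 0, 0, 0, 0.2],
    [0, 0, -0.3, 0, 0, 0, 0.2],
    [0, 0, 0, -0.02, 0.016, 0, 0.2],
    [0, 0, 0, -0.02, 0.016, 0, 0.2],
    [0, 0, 0, -0.02, 0.016, 0, 0.2],
    [0, 0, 0, 0, 0, 0, 0.2],
    [0, 0, 0, 0, 0, 0, 0.2],
  ],
)

```text
clock: 11.25
eef_pos: [0.4747, 0.1558, 0.1177]
tool_rot: [3.132, 0.01, 1.819]
force: [0.2, 0.7, -0.2]
gripper_width: 0.0167
```

```bash
python3 -c "
from h import *
st()"
```

```text
t 11.25 stop xy -0.0329 -0.1925 z 0.1177 rot [3.132 0.01  1.819] F [ 0.2  0.7 -0.2] w 0.0167 tip 0.008 J [ 0.38  0.33 -0.88  2.01  0.33  0.94 -0.43]
```

Emit:
jog_arm(
  steps=[
    [0.1, 0.12, -0.34, -0.004, 0.002, 0, 0.2],
    [0, 0, 0, 0, 0, 0, 0.2],
    [0, 0, 0, 0, 0, 0.025, 0.2],
    [0, 0, 0, 0, 0, 0.025, 0.2],
    [0, 0, 0, 0, 0, 0.025, 0.2],
    [0, 0, 0, 0, 0, 0, 0.2],
    [0, 0, 0, 0, 0, 0, 0.2],
  ],
)

```text
clock: 11.83
eef_pos: [0.4782, 0.156, 0.0431]
tool_rot: [3.133, 0.001, 1.848]
force: [0.5, 0.3, 0.6]
gripper_width: 0.0169
```

```bash
python3 -c "
from h import *
st()
from rig import viewer
f=viewer.grab_frame('wrist'); cv2.imwrite('pics/w9.png',f['img'][:,:,::-1])"
```

```text
t 11.83 stop xy -0.0295 -0.1933 z 0.0431 rot [3.133e+00 1.000e-03 1.848e+00] F [0.5 0.3 0.6] w 0.0169 tip 0.008 J [ 0.3   0.46 -0.8   2.05  0.46  0.81 -0.5 ]
```

View pics/w9.png

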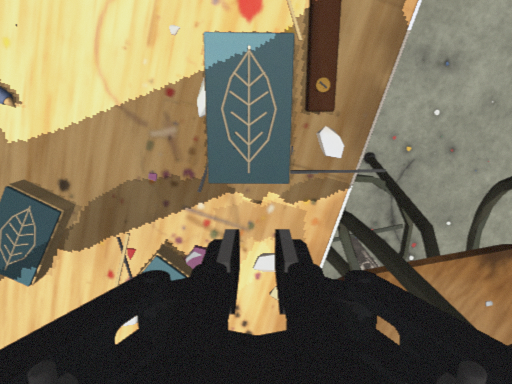

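```bash
python3 -c "
from h import *
f=pickle.load(open('top0.pkl','rb'))
W=ray(f,np.array([[562,168],[603,187],[573,262],[529,240]])/4+130,.024)[:,:2]-SP[:2]
c,s=np.cos(SP[2]),np.sin(SP[2]); print((W@np.array([[c,-s],[s,c]])).round(4))
f=pickle.load(open('w1.pkl','rb'))
"
```

```text
[[-0.0525 -0.2592]
 [-0.0753 -0.2844]
 [-0.1226 -0.246 ]
 [-0.0971 -0.2194]]
```

Emit:
jog_arm(
  steps=[
    [0, 0, 0, 0, 0, 0.015, 0.2],
    [0, 0, 0, 0, 0, 0.015, 0.2],
    [0, 0, 0, 0, 0, 0.008, 0.2],
    [0, 0, 0, 0, 0, 0, 0.2],
    [0, 0, 0, 0, 0, 0, 0.2],
  ],
)

```text
clock: 12.3
eef_pos: [0.4826, 0.1593, 0.0113]
tool_rot: [3.121, 0.003, 1.849]
force: [0.4, -0.4, 0.6]
gripper_width: 0.0171
```

```bash
python3 -c "
from h import *
st()
from rig import viewer
f=viewer.grab_frame('wrist'); cv2.imwrite('pics/w10.png',f['img'][:,:,::-1])"
```

```text
t 12.30 stop xy -0.0244 -0.1913 z 0.0113 rot [3.121e+00 3.000e-03 1.849e+00] F [ 0.4 -0.4  0.6] w 0.0171 tip 0.008 J [ 0.25  0.52 -0.76  2.06  0.53  0.75 -0.56]
```

View pics/w10.png

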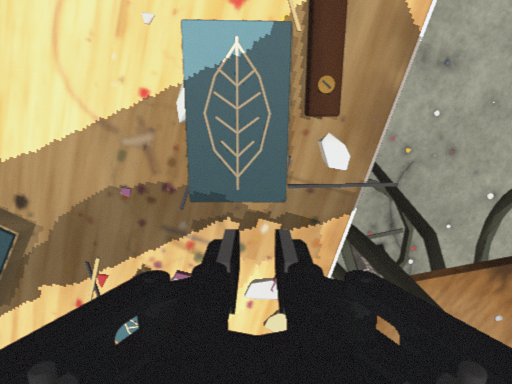

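Emit:
jog_arm(
  steps=[
    [0.25, 0, 0, -0.003, -0.009, 0, 0.2],
    [0, 0, 0, 0, 0, 0, 0.2],
    [0, 0, 0, 0, 0, 0.006, 0.2],
    [0, 0, 0, 0, 0, 0.006, 0.2],
    [0, 0, 0, 0, 0, 0, 0.2],
  ],
)

```text
clock: 12.77
eef_pos: [0.477, 0.1538, 0.0018]
tool_rot: [3.137, 0.004, 1.848]
force: [0.3, -0.8, -0.0]
gripper_width: 0.0169
```

```bash
python3 -c "
from h import *
st()
from rig import viewer
f=viewer.grab_frame('wrist'); cv2.imwrite('pics/w11.png',f['img'][:,:,::-1])"
```

```text
t 12.77 stop xy -0.0312 -0.1950 z 0.0018 rot [3.137 0.004 1.848] F [ 0.3 -0.8 -0. ] w 0.0169 tip 0.008 J [ 0.25  0.53 -0.75  2.06  0.54  0.74 -0.56]
```

View pics/w11.png

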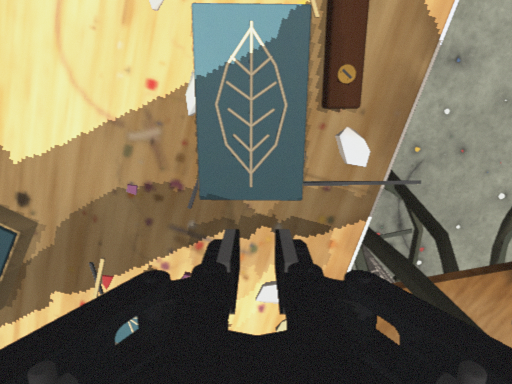

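Emit:
jog_arm(
  steps=[
    [0, 0, 0, 0, -0.002, 0.004, 0.2],
    [0, 0, 0, 0, 0, 0.004, 0.2],
    [0, 0, 0, 0, 0, 0.002, 0.2],
    [0, 0, 0, 0, 0, 0, 0.2],
  ],
)

```text
clock: 13.15
eef_pos: [0.4748, 0.1534, -0.0094]
tool_rot: [3.137, 0.004, 1.848]
force: [0.4, 0.2, 0.1]
gripper_width: 0.0172
```

Emit:
jog_arm(
  steps=[
    [0, 0, 0, 0.005, 0, 0, 0.2],
    [0, 0, 0, 0.005, 0, 0, 0.2],
    [0, 0, 0, 0.005, 0, 0, 0.2],
    [0, 0, 0, 0.005, 0, 0, 0.2],
    [0, 0, 0, 0.005, 0, 0, 0.2],
    [0, 0, 0, 0, 0, 0, 0.2],
  ],
)

```text
clock: 13.65
eef_pos: [0.467, 0.1795, -0.0098]
tool_rot: [3.138, 0.004, 1.848]
force: [0.5, -0.1, 0.1]
gripper_width: 0.017
```

```bash
python3 look.py w12; python3 fit.py w12 .4555 .2250 .2755
```

```text
t 13.65 stop xy -0.0338 -0.1676 z -0.0098 rot [3.138 0.004 1.848] F [ 0.5 -0.1  0.1] w 0.017 tip 0.008 J [ 0.18  0.55 -0.73  2.07  0.56  0.73 -0.63]
cam [0.448 0.242 0.153]
lino_block 0.71 [  8.2944 299.9808] 1912
lino_block 0.65 [255.1808 126.6048] 24308
corner_stop 0.95 [353.792   79.9872] 7636
stop [0.45354347 0.34999252 0.27714304] 223.4392156862745 7636.0
other [0.36  0.124 0.02 ] [-152.3 -192.1  -15.8]
blk [0.4521039  0.22840882 0.27675089] 1458.105882352941 24308.0 rel fixed [-3.490e+01 -1.165e+02  1.000e-01] rel this [ -34.7 -116.6   -0. ]
```

View pics/w12.png

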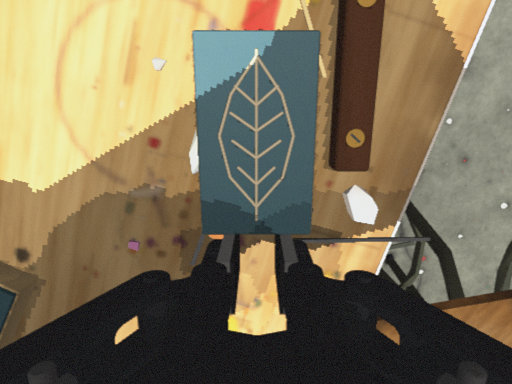

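Emit:
jog_arm(
  steps=[
    [0, 0, 0, 0.005, 0, 0, 0.2],
    [0, 0, 0, 0.005, 0, 0, 0.2],
    [0, 0, 0, 0.005, 0, 0, 0.2],
    [0, 0, 0, 0.005, 0, 0, 0.2],
    [0, 0, 0, 0.005, 0, 0, 0.2],
    [0, 0, 0, 0.005, 0, 0, 0.2],
    [0, 0, 0, 0.005, 0, 0, 0.2],
    [0, 0, 0, 0.005, 0, 0, 0.2],
    [0, 0, 0, 0.005, 0, 0, 0.2],
    [0, 0, 0, 0.005, 0, 0, 0.2],
    [0, 0, 0, 0.005, 0, 0, 0.2],
    [0, 0, 0, 0.005, 0, 0, 0.2],
    [0, 0, 0, 0, 0, 0, 0.2],
  ],
)

```text
clock: 14.88
eef_pos: [0.4514, 0.2387, -0.0099]
tool_rot: [3.138, 0.01, 1.844]
force: [0.2, -1.1, 0.7]
gripper_width: 0.0172
```

```bash
python3 look.py w13; python3 fit.py w13 .433 .294 .2755
```

```text
t 14.88 stop xy -0.0328 -0.1064 z -0.0099 rot [3.138 0.01  1.844] F [ 0.2 -1.1  0.7] w 0.0172 tip 0.008 J [ 0.05  0.57 -0.73  2.04  0.58  0.74 -0.77]
cam [0.432 0.302 0.153]
lino_block 0.85 [253.5936 126.6048] 24563
corner_stop 0.97 [344.9856 116.1984] 12727
stop [0.45354152 0.35036625 0.28013187] 1070.0666666666666 12727.0
blk [0.43621119 0.28757971 0.27197755] 1337.5843137254901 24563.0 rel fixed [-34.1 -55.2  -0.2] rel this [-34.  -55.5  -0.5]
```

View pics/w13.png

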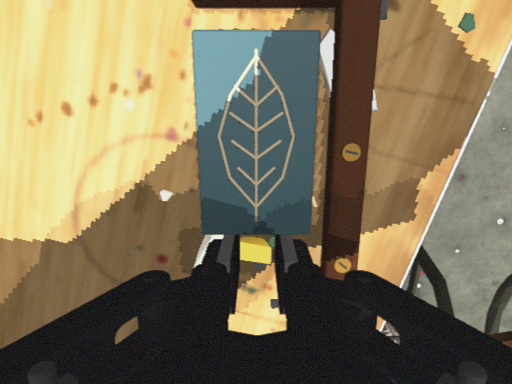

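Emit:
jog_arm(
  steps=[
    [0, 0, 0, 0.004, 0, 0, 0.2],
    [0, 0, 0, 0.004, 0, 0, 0.2],
    [0, 0, 0, 0, 0, 0, 0.2],
    [0, 0, 0, -0.015, 0, 0, 0.2],
    [0, 0, 0, 0, 0, -0.03, 0.4],
    [0, 0, 0, 0, 0, -0.03, 0.4],
    [0, 0, 0, 0, 0, -0.03, 0.4],
    [0, 0, 1, 0, 0, -0.03, 0.4],
    [0, 0, 1, 0, 0, 0, 0.4],
    [0, 0, 1, 0, 0, 0, 0.4],
    [0, 0, 1, 0, 0, 0, 0.4],
    [0, 0, 1, 0, 0, 0, 0.4],
    [0, 0, 1, 0, 0, 0, 0.4],
    [0, 0, 1, 0, 0, 0, 0.4],
    [0, 0, 1, 0, 0, 0, 0.4],
    [0, 0, 1, 0, 0, 0, 0.4],
    [0, 0, 1, 0, 0, 0, 0.4],
    [0, 0, 1, 0, 0, 0, 0.4],
    [0, 0, 1, 0, 0, 0, 0.4],
    [0, 0, 1, 0, 0, 0, 0.4],
  ],
)

```text
clock: 16.7
eef_pos: [0.4473, 0.2413, 0.1143]
tool_rot: [-3.139, -0.006, 0.758]
force: [-0.6, -0.1, -0.3]
gripper_width: 0.034
```

```bash
python3 -c "
from h import *
st()"
```

```text
t 16.70 stop xy -0.0360 -0.1027 z 0.1143 rot [-3.139 -0.006  0.758] F [-0.6 -0.1 -0.3] w 0.034 tip 0.008 J [ 0.04  0.31 -0.69  2.    0.24  0.91 -1.59]
```

Emit:
jog_arm(
  steps=[
    [0, 0, 1, 0, 0, 0, 0.4],
    [0, 0, 1, 0, 0, 0, 0.4],
    [0, 0, 1, 0, 0, 0, 0.4],
    [0, 0, 1, 0, 0, 0, 0.4],
    [0, 0, 1, 0, 0, 0, 0.4],
    [0, 0, 0.5, 0, 0, 0, 0.4],
    [0, 0, 0, -0.016, -0.018, 0, 0.4],
    [0, 0, 0, -0.016, -0.018, 0, 0.4],
    [0, 0, 0, -0.016, -0.018, 0, 0.4],
    [0, 0, 0, 0, 0, 0, 0.4],
    [0, 0, 0, 0, 0, 0, 0.4],
  ],
)

```text
clock: 17.62
eef_pos: [0.38, 0.286, 0.113]
tool_rot: [-3.128, -0.006, 0.295]
force: [0.1, 0.2, -0.8]
gripper_width: 0.0341
```

```bash
python3 look.py w14;python3 fit.py w14 .433 .294 .2755
```

```text
t 17.62 stop xy -0.0886 -0.0415 z 0.1130 rot [-3.128 -0.006  0.295] F [ 0.1  0.2 -0.8] w 0.0341 tip 0.008 J [-0.11  0.23 -0.67  2.08  0.18  0.88 -2.15]
cam [0.442 0.302 0.277]
lino_block 0.93 [436.2752 284.5056] 1801
lino_block 0.76 [494.3872 193.8048] 2425
lino_block 0.66 [265.7792 121.3056] 6715
corner_stop 0.75 [244.6848  73.8048] 5779
stop [0.45403183 0.35008772 0.27701926] 315.10196078431375 5779.0
other [0.345 0.105 0.02 ] [-171.4 -206.2  -15.8]
other [0.435 0.098 0.02 ] [ -87.2 -237.4  -15.8]
blk [0.43463872 0.29477793 0.26421739] 295.35294117647055 6715.0 rel fixed [-33.7 -47.9  -0.6] rel this [-33.8 -47.9  -0.7]
```

View pics/w14.png

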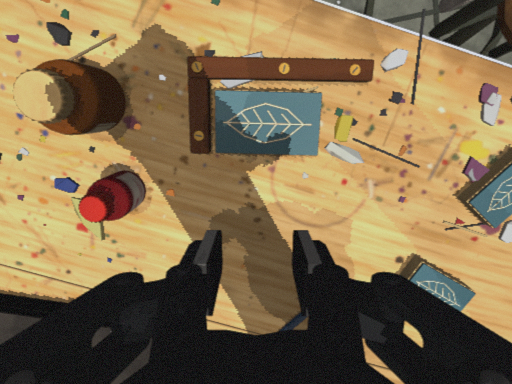

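Emit:
jog_arm(
  steps=[
    [-0.1, -0.1, 0.24, -0.002, 0.005, 0, 0.4],
    [0, 0, 0, 0, 0, 0, 0.4],
    [0, 0, 0, 0, 0, 0.025, 0.4],
    [0, 0, 0, 0, 0, 0.025, 0.4],
    [0, 0, 0, 0, 0, 0.02, 0.4],
    [0, 0, 0, 0, 0, 0, 0.4],
    [0, 0, 0, 0, 0, 0, 0.4],
  ],
)

```text
clock: 18.35
eef_pos: [0.3892, 0.277, 0.0424]
tool_rot: [-3.136, -0.004, 0.257]
force: [0.5, -0.3, 1.1]
gripper_width: 0.0343
```

```bash
python3 -c "
from h import *
st()"
```

```text
t 18.35 stop xy -0.0822 -0.0526 z 0.0424 rot [-3.136 -0.004  0.257] F [ 0.5 -0.3  1.1] w 0.0343 tip 0.008 J [-0.16  0.36 -0.61  2.11  0.3   0.75 -2.27]
```

Emit:
jog_arm(
  steps=[
    [0, 0, -0.22, -0.006, -0.005, 0, 0.4],
    [0, 0, 0, 0, 0, 0, 0.4],
    [0, 0, 0, 0, 0, 0.014, 0.4],
    [0, 0, 0, -0.002, 0, 0.014, 0.4],
    [0, 0, 0, 0, 0, 0, 0.4],
  ],
)

```text
clock: 18.77
eef_pos: [0.3844, 0.2827, 0.0193]
tool_rot: [-3.134, -0.014, 0.274]
force: [-0.0, -0.1, -0.3]
gripper_width: 0.0345
```

```bash
python3 -c "
from h import *
st()"
```

```text
t 18.77 stop xy -0.0853 -0.0458 z 0.0193 rot [-3.134 -0.014  0.274] F [-0.  -0.1 -0.3] w 0.0345 tip 0.008 J [-0.19  0.4  -0.59  2.13  0.35  0.69 -2.31]
```

Emit:
jog_arm(
  steps=[
    [0, -0.15, 0, 0, 0, 0.01, 0.4],
    [0, 0, 0, -0.001, 0, 0.008, 0.4],
    [0, 0, 0, 0, 0, 0.006, 0.4],
    [0, 0, 0, 0, 0, 0.004, 0.4],
    [0, 0, 0, 0, 0, 0, 0.4],
    [0, 0, 0, 0, 0, 0, 0.4],
  ],
)

```text
clock: 19.27
eef_pos: [0.3871, 0.2861, -0.0046]
tool_rot: [-3.132, -0.012, 0.276]
force: [0.1, 0.2, -0.1]
gripper_width: 0.034
```

```bash
python3 -c "
from h import *
st()
from rig import viewer
f=viewer.grab_frame('wrist'); cv2.imwrite('pics/w15.png',f['img'][:,:,::-1])"
```

```text
t 19.27 stop xy -0.0818 -0.0433 z -0.0046 rot [-3.132 -0.012  0.276] F [ 0.1  0.2 -0.1] w 0.034 tip 0.008 J [-0.22  0.45 -0.56  2.12  0.39  0.65 -2.34]
```

View pics/w15.png

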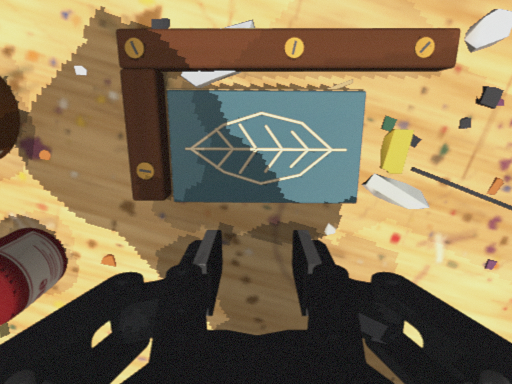

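Emit:
jog_arm(
  steps=[
    [-0.1, -0.1, 0, 0, 0.004, 0.004, 0.4],
    [0, 0, 0, 0, 0, 0.002, 0.4],
    [0, 0, 0, 0.004, 0, 0, 0.4],
    [0, 0, 0, 0.004, 0, 0, 0.4],
    [0, 0, 0, 0.004, 0, 0, 0.4],
    [0, 0, 0, 0.003, 0, 0, 0.4],
    [0, 0, 0, 0, 0, 0, 0.4],
  ],
)

```text
clock: 19.9
eef_pos: [0.4043, 0.2862, -0.0104]
tool_rot: [-3.141, -0.003, 0.275]
force: [-0.6, -0.5, -0.7]
gripper_width: 0.0343
```

```bash
python3 look.py w16;python3 fit.py w16 .435 .295 .2755
```

```text
t 19.90 stop xy -0.0651 -0.0478 z -0.0104 rot [-3.141e+00 -3.000e-03  2.750e-01] F [-0.6 -0.5 -0.7] w 0.0343 tip 0.008 J [-0.22  0.49 -0.54  2.08  0.4   0.67 -2.33]
cam [0.466 0.303 0.153]
lino_block 0.7 [252.5184 173.6064] 22447
corner_stop 0.56 [205.7216  96.384 ] 19444
corner_stop 0.34 [  4.5056 159.5136] 197
stop [0.45388779 0.34970429 0.27522547] 520.0117647058823 19444.0
blk [0.43846254 0.29537009 0.27340578] 1180.0862745098038 22447.0 rel fixed [-29.8 -48.3  -0.1] rel this [-29.6 -48.1  -0.1]
```

View pics/w16.png

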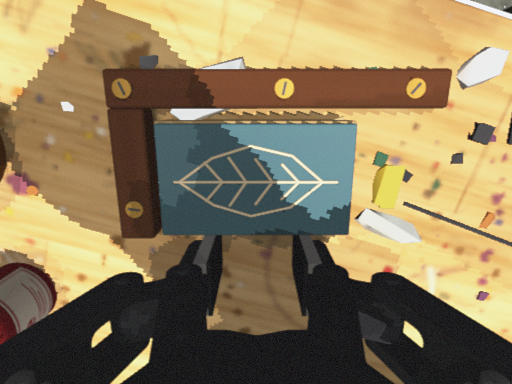

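Emit:
jog_arm(
  steps=[
    [0, 0, 0, 0.003, 0, 0, 0.4],
    [0, 0, 0, 0.003, 0, 0, 0.4],
    [0, 0, 0, 0, 0, 0, 0.4],
  ],
)

```text
clock: 20.3
eef_pos: [0.4082, 0.2873, -0.0106]
tool_rot: [3.141, -0.0, 0.277]
force: [-0.6, 0.1, 0.1]
gripper_width: 0.0339
```

Emit:
jog_arm(
  steps=[
    [0, 0, 0, 0.003, 0, 0, 0.4],
    [0, 0, 0, 0.003, 0, 0, 0.4],
  ],
)

```text
clock: 20.47
eef_pos: [0.4089, 0.2873, -0.0114]
tool_rot: [3.138, 0.01, 0.277]
force: [-6.6, -1.3, 5.7]
gripper_width: 0.0341
```

```bash
python3 look.py w17;python3 fit.py w17 .435 .295 .2755
```

```text
t 20.47 stop xy -0.0605 -0.0481 z -0.0114 rot [3.138 0.01  0.277] F [-6.6 -1.3  5.7] w 0.0341 tip 0.008 J [-0.22  0.5  -0.54  2.06  0.4   0.69 -2.32]
cam [0.473 0.305 0.151]
lino_block 0.85 [251.904 174.912] 23029
corner_stop 0.71 [205.2096 109.7088] 19281
stop [0.45392849 0.34975768 0.27632051] 587.5686274509804 19281.0
blk [0.44316779 0.29692113 0.27503135] 1161.7803921568627 23029.0 rel fixed [-24.9 -48.1  -0. ] rel this [-24.8 -47.9  -0.1]
```

Emit:
jog_arm(
  steps=[
    [0, 0, 0, -0.012, 0, 0, 0.4],
    [0, 0, 0, -0.006, 0, -0.02, 0.4],
    [0, 0, 0, 0, 0, -0.03, 0.2],
    [0, 0, 0, 0, 0, -0.03, 0.2],
    [0, 0, -1, 0, 0, -0.03, 0.2],
    [0, 0, -1, 0, 0, 0, 0.2],
    [0, 0, -1, 0, 0, 0, 0.2],
    [0, 0, -1, 0, 0, 0, 0.2],
    [0, 0, -1, 0, 0, 0, 0.2],
    [0, 0, -1, 0, 0, 0, 0.2],
    [0, 0, -1, 0, 0, 0, 0.2],
    [0, 0, -1, 0, 0, 0, 0.2],
    [0, 0, -1, 0, 0, 0, 0.2],
    [0, 0, -1, 0, 0, 0, 0.2],
    [0, 0, -1, 0, 0, 0, 0.2],
    [0, 0, -1, 0, 0, 0, 0.2],
    [0, 0, -1, 0, 0, 0, 0.2],
    [0, 0, -1, 0, 0, 0, 0.2],
    [0, 0, -1, 0, 0, 0, 0.2],
    [0, 0, -1, 0, 0, 0, 0.2],
  ],
)

```text
clock: 22.28
eef_pos: [0.4054, 0.2869, 0.1088]
tool_rot: [3.125, -0.004, 1.62]
force: [0.5, 0.9, -0.5]
gripper_width: 0.017
```

```bash
python3 -c "
from h import *
st()"
```

```text
t 22.28 stop xy -0.0639 -0.0475 z 0.1088 rot [ 3.125 -0.004  1.62 ] F [ 0.5  0.9 -0.5] w 0.017 tip 0.008 J [ 0.09  0.34 -0.89  2.03  0.35  0.91 -0.94]
```

Emit:
jog_arm(
  steps=[
    [0.2, 0, -1, 0, 0, 0, 0.2],
    [0, 0, -1, 0, 0, 0, 0.2],
    [0, 0, -0.4, 0, 0, 0, 0.2],
    [0, 0, 0, -0.022, 0.011, 0, 0.2],
    [0, 0, 0, -0.022, 0.011, 0, 0.2],
    [0, 0, 0, -0.022, 0.01, 0, 0.2],
    [0, 0, 0, 0, 0, 0, 0.2],
    [0, 0, 0, 0, 0, 0, 0.2],
  ],
)

```text
clock: 22.95
eef_pos: [0.4602, 0.2318, 0.1106]
tool_rot: [3.129, -0.008, 1.828]
force: [-0.5, 0.5, 0.1]
gripper_width: 0.017
```

```bash
python3 look.py w18;python3 fit.py w18 .443 .297 .2755
```

```text
t 22.95 stop xy -0.0262 -0.1154 z 0.1106 rot [ 3.129 -0.008  1.828] F [-0.5  0.5  0.1] w 0.017 tip 0.008 J [ 0.24  0.38 -0.9   1.98  0.37  0.93 -0.59]
cam [0.441 0.292 0.275]
lino_block 0.8 [253.4912  98.9952] 7155
lino_block 0.65 [291.9936  53.4912] 5786
lino_block 0.56 [ 89.4976 280.2816] 2212
lino_block 0.44 [233.7792 324.5952] 47
corner_stop 0.67 [290.6112  53.9904] 5816
stop [0.45387368 0.34984597 0.27875886] 446.73333333333323 5816.0
blk [0.44309226 0.29592518 0.27941463] 273.9019607843137 7155.0 rel fixed [-25.2 -49.1   0.2] rel this [-25.2 -48.9   0. ]
blk [0.45209616 0.31908409 0.29844409] 6482.227450980392 5786.0 rel fixed [-10.2 -29.2   1.3] rel this [-10.2 -29.1   1.1]
other [0.337 0.113 0.02 ] [-177.1 -195.9  -15.8]
other [0.471 0.098 0.02 ] [ -52.4 -247.3  -15.8]
```

Emit:
jog_arm(
  steps=[
    [0.15, -0.1, -0.2, 0, -0.005, 0, 0.2],
    [0, 0, 0, 0, 0, 0, 0.2],
    [0, 0, 0, 0, 0, 0.025, 0.2],
    [0, 0, 0, 0, 0, 0.025, 0.2],
    [0, 0, 0, 0, 0, 0.02, 0.2],
    [0, 0, 0, 0, 0, 0, 0.2],
    [0, 0, 0, 0, 0, 0, 0.2],
  ],
)

```text
clock: 23.68
eef_pos: [0.4517, 0.2389, 0.041]
tool_rot: [3.138, -0.0, 1.862]
force: [0.5, 0.5, 0.7]
gripper_width: 0.017
```

```bash
python3 -c "
from h import *
st()"
```

```text
t 23.68 stop xy -0.0324 -0.1063 z 0.0410 rot [ 3.138 -0.     1.862] F [0.5 0.5 0.7] w 0.017 tip 0.008 J [ 0.15  0.49 -0.83  2.03  0.5   0.83 -0.68]
```

Emit:
jog_arm(
  steps=[
    [0, 0, 0.2, -0.009, 0.001, 0, 0.2],
    [0, 0, 0, 0, 0, 0, 0.2],
    [0, 0, 0, 0, 0, 0.014, 0.2],
    [0, 0, 0, 0, 0, 0.014, 0.2],
    [0, 0, 0, 0, 0, 0, 0.2],
    [0, 0, 0, 0, 0, 0, 0.2],
  ],
)

```text
clock: 24.18
eef_pos: [0.4588, 0.232, 0.015]
tool_rot: [3.13, -0.001, 1.845]
force: [-0.3, 1.1, 0.0]
gripper_width: 0.0168
```

```bash
python3 -c "
from h import *
st()
from rig import viewer
f=viewer.grab_frame('wrist'); cv2.imwrite('pics/w19.png',f['img'][:,:,::-1])"
```

```text
t 24.18 stop xy -0.0275 -0.1148 z 0.0150 rot [ 3.130e+00 -1.000e-03  1.845e+00] F [-0.3  1.1  0. ] w 0.0168 tip 0.008 J [ 0.13  0.53 -0.79  2.03  0.54  0.78 -0.72]
```

View pics/w19.png

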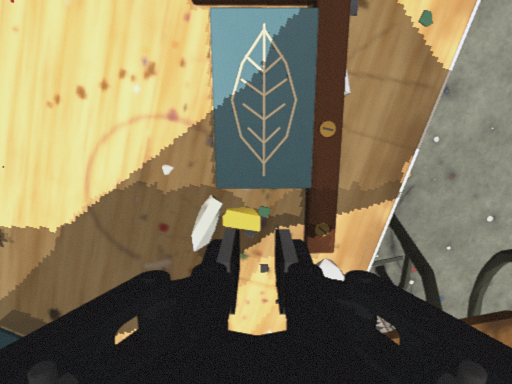

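Emit:
jog_arm(
  steps=[
    [0.1, 0, 0, 0, -0.006, 0, 0.12],
    [0, 0, 0, 0, 0, 0, 0.12],
    [0, 0, 0, 0, 0, 0.008, 0.12],
    [0, 0, 0, 0, -0.001, 0.008, 0.12],
    [0, 0, 0, 0, 0, 0.005, 0.12],
    [0, 0, 0, 0, 0, 0, 0.12],
  ],
)

```text
clock: 24.73
eef_pos: [0.4514, 0.2303, -0.0075]
tool_rot: [3.138, -0.001, 1.845]
force: [-0.5, -0.3, -0.2]
gripper_width: 0.0104
```

```bash
python3 -c "
from h import *
st()
from rig import viewer
f=viewer.grab_frame('wrist'); cv2.imwrite('pics/w20.png',f['img'][:,:,::-1])"
```

```text
t 24.73 stop xy -0.0351 -0.1145 z -0.0075 rot [ 3.138e+00 -1.000e-03  1.845e+00] F [-0.5 -0.3 -0.2] w 0.0104 tip 0.008 J [ 0.1   0.57 -0.76  2.05  0.58  0.74 -0.75]
```

View pics/w20.png

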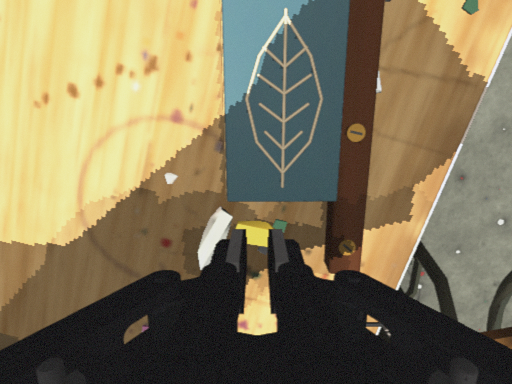

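Emit:
jog_arm(
  steps=[
    [0, 0, 0, 0, 0.006, 0.001, 0.12],
    [0, 0, 0, 0.004, 0, 0, 0.12],
    [0, 0, 0, 0.004, 0, 0, 0.12],
    [0, 0, 0, 0.003, 0, 0, 0.12],
    [0, 0, 0, 0.003, 0, 0, 0.12],
    [0, 0, 0, 0, 0, 0, 0.12],
  ],
)

```text
clock: 25.28
eef_pos: [0.4544, 0.2476, -0.0081]
tool_rot: [3.137, -0.002, 1.845]
force: [0.5, 0.1, 0.7]
gripper_width: 0.0104
```

```bash
python3 look.py w21;python3 fit.py w21 .443 .297 .2755
```

```text
t 25.28 stop xy -0.0275 -0.0986 z -0.0081 rot [ 3.137e+00 -2.000e-03  1.845e+00] F [0.5 0.1 0.7] w 0.0104 tip 0.008 J [ 0.07  0.58 -0.76  2.03  0.58  0.75 -0.77]
cam [0.436 0.309 0.155]
lino_block 0.83 [262.1952 125.2992] 23562
corner_stop 0.62 [327.424   66.5856] 13725
stop [0.453795   0.35018769 0.27606952] 2985.866666666667 13725.0
blk [0.44280244 0.29713616 0.27175443] 1452.4117647058824 23562.0 rel fixed [-25.2 -47.8  -0.2] rel this [-25.  -48.   -0.2]
```

View pics/w21.png

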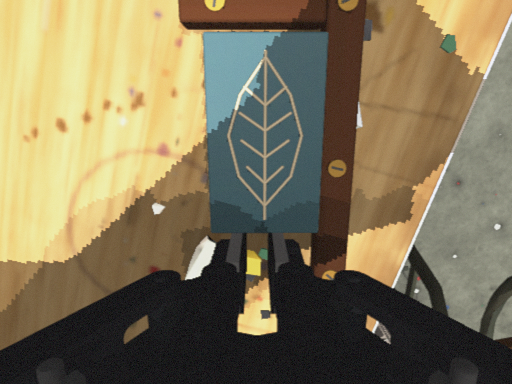

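Emit:
jog_arm(
  steps=[
    [0, 0, 0, 0.003, 0, 0, 0.12],
    [0, 0, 0, 0.003, 0, 0, 0.12],
    [0, 0, 0, 0, 0, 0, 0.12],
  ],
)

```text
clock: 25.68
eef_pos: [0.4533, 0.251, -0.0083]
tool_rot: [3.138, 0.002, 1.843]
force: [-0.2, -0.1, -0.5]
gripper_width: 0.0102
```

Emit:
jog_arm(
  steps=[
    [0, 0, 0, 0.003, 0, 0, 0.12],
    [0, 0, 0, 0.003, 0, 0, 0.12],
  ],
)

```text
clock: 25.85
eef_pos: [0.453, 0.2517, -0.0084]
tool_rot: [3.14, 0.011, 1.84]
force: [0.8, -5.9, 5.7]
gripper_width: 0.0102
```

```bash
python3 look.py w22;python3 fit.py w22 .443 .297 .2755
```

```text
t 25.85 stop xy -0.0277 -0.0943 z -0.0084 rot [3.14  0.011 1.84 ] F [ 0.8 -5.9  5.7] w 0.0102 tip 0.008 J [ 0.05  0.58 -0.75  2.02  0.59  0.77 -0.8 ]
cam [0.434 0.315 0.154]
lino_block 0.65 [262.1952 126.7968] 23967
blk [0.44090641 0.30145073 0.26731894] 1382.3882352941177 23967.0 rel fixed [-25.8 -43.2  -0.5] rel this
```

View pics/w22.png

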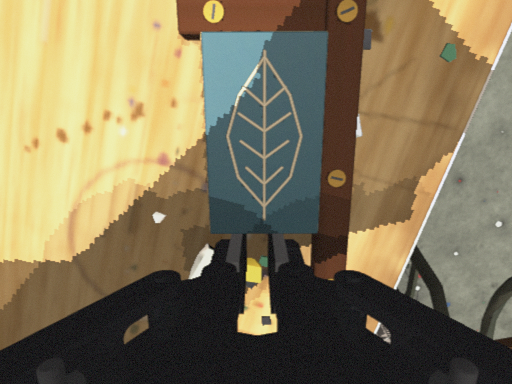

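Emit:
jog_arm(
  steps=[
    [0, 0, 0, 0.004, 0, 0, 0.12],
    [0, 0, 0, 0.004, 0, 0, 0.12],
  ],
)

```text
clock: 26.17
eef_pos: [0.4531, 0.2513, -0.0084]
tool_rot: [-3.14, 0.024, 1.835]
force: [0.4, -7.3, 5.7]
gripper_width: 0.01
```

Emit:
jog_arm(
  steps=[
    [0, 0, 0, -0.012, 0, 0, 0.12],
    [0, 0, 0, -0.01, 0, 0, 0.12],
    [0, 0, 0, 0, 0, -0.03, 0.12],
    [0, 0, 0, 0, 0, -0.03, 0.12],
    [0, 0, 0, 0, 0, -0.03, 0.12],
    [0, 0, 0, 0, 0, -0.03, 0.12],
    [0, 0, 0, 0, 0, 0, 0.12],
    [0, 0, 0, 0, 0, 0, 0.12],
  ],
)

```text
clock: 26.83
eef_pos: [0.458, 0.2283, 0.1143]
tool_rot: [-3.136, 0.019, 1.832]
force: [-0.7, -0.8, -0.8]
gripper_width: 0.0102
```

```bash
python3 look.py w23;python3 fit.py w23 .443 .303 .2755
```

```text
t 26.83 stop xy -0.0293 -0.1182 z 0.1143 rot [-3.136  0.019  1.832] F [-0.7 -0.8 -0.8] w 0.0102 tip 0.008 J [ 0.22  0.38 -0.89  1.97  0.38  0.97 -0.6 ]
cam [0.441 0.294 0.276]
lino_block 0.88 [ 96.3072 273.7152] 2485
lino_block 0.66 [258.4064  84.7872] 7366
corner_stop 0.59 [298.2912  54.1824] 5544
stop [0.45414169 0.34958774 0.27347768] 788.3215686274509 5544.0
other [0.338 0.11  0.02 ] [-177.3 -199.7  -15.8]
blk [0.4414352  0.30214149 0.27459238] 285.54117647058825 7366.0 rel fixed [-25.1 -42.6  -0.1] rel this [-25.  -42.3   0.1]
```

View pics/w23_fit.png

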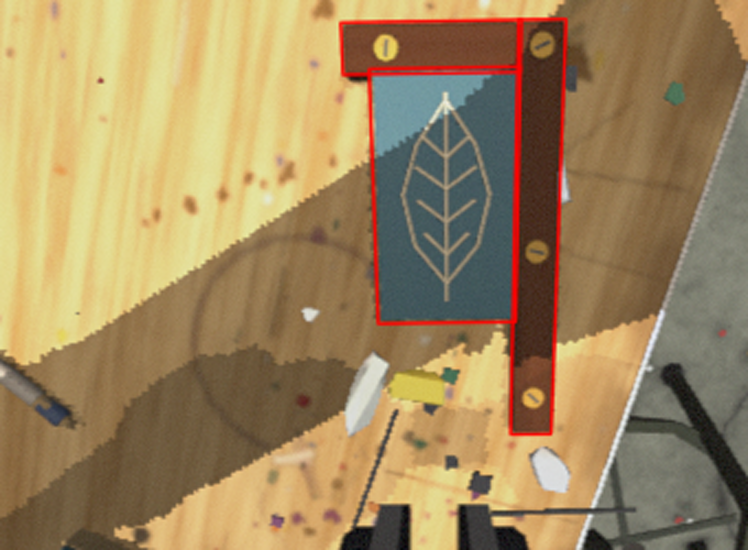

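```bash
python3 -c "
from h import *
from rig import bot,viewer
f=viewer.grab_frame('scene'); cv2.imwrite('pics/s9.png',cv2.resize(f['img'][130:280,130:330,::-1],None,fx=4,fy=4,interpolation=cv2.INTER_CUBIC))
st()"
```

```text
t 27.03 stop xy -0.0309 -0.1180 z 0.1122 rot [-3.131  0.02   1.833] F [-0.1 -0.5 -0.7] w 0.0103 tip 0.008 J [ 0.22  0.39 -0.89  1.97  0.38  0.97 -0.6 ]
```

View pics/s9.png

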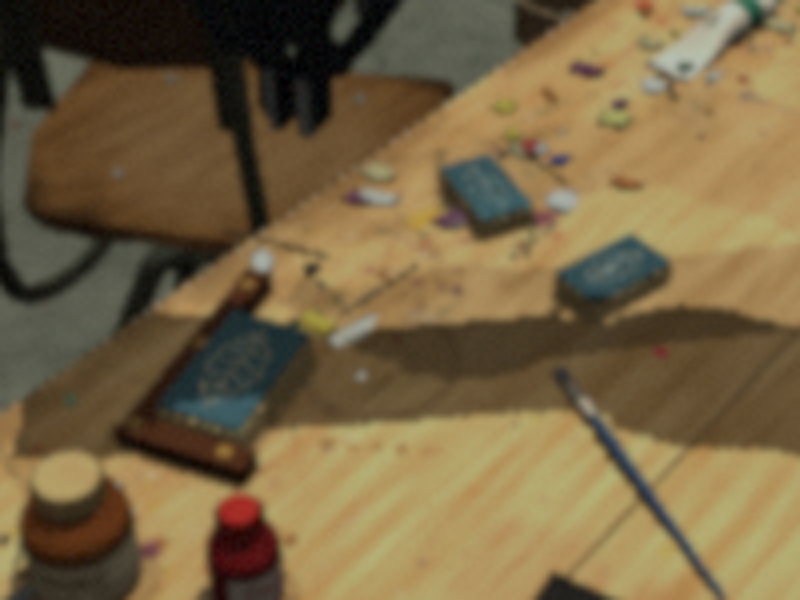

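The scene view shows the block seated in the corner. The bottle, jar, tube and both small blocks are at the same pixels as at the start, and the gripper is clear, so I am handing in.

```bash
python3 -c "
from rig import bot
print(bot.close_job())"
```

```text
the job is handed in; nothing more can be done
None
```

The lino block is pushed home into the corner stop, and I handed the job in at about 27 s of the 51 s allowed. I picked the full-size 84 × 50 mm block by measuring it, and only pushed it with the fingertips. The pushes went towards the long strip, then along it, flat against the long strip, and finally end-on against the short strip.

- **Final position:** the last wrist picture put the block's centre at x −25.0 to −25.1 mm, y −42.3 to −42.6 mm in the stop's frame, about 0.1° askew. Home is −25, −42 mm, and the calibration is only good to about 2 mm.
- **Contact:** the push force rose to about 7 N against each strip (2–3 N while the block slid). Afterwards the gripper was well clear of everything.
- **Other things:** in the last scene picture the ink bottle, varnish jar, paint tube and both small blocks looked unmoved. I compared these by eye, not by measuring.
- **What disagreed:**
  - The fingertips sit about 20 mm higher than `bot.tip_extent` suggested. My first push passed over the block without touching it, so I lowered the tool and repeated it.
  - In the last two pictures, fitting the stop's outline was poorer than fitting the block's. The two ways of measuring still agreed within about 0.3 mm.

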